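Unload and clean the inspection deck

ROBOT

A 6-joint arm with a two-finger parallel gripper is mounted at the origin on the work surface. World frame = base frame: x ahead of the robot, y to its left, z up, the work surface at z = 0. Lengths are in m, angles in degrees, forces in N, time in s.
With the tool pointing down it reaches from about 0.225 to 0.725 m from the base axis. Payload 3.1 kg.
Tool frame: the origin (TCP) lies between the finger pads; the fingertips stand 8 mm ahead of it and the grasp point (between the pads) lies 11 mm behind it; z points along the fingers, y is the direction in which the jaws open and shut (so a half turn about z gives the same grasp; the last joint's range is limited). The gripper opens to 85 mm and grips with 20 to 120 N. Pads are 22 mm wide; open, the fingers measure 114 mm over their backs; the gripper's body (76 mm by 85 mm) begins 54 mm behind the grasp point. The pads swing forward as they close: fully open they stand 13 mm farther back than shut.
Start: joints at [-79.286, 2.75, 5.684, 92.934, 0, 82.678], TCP at [0.163, -0.499, 0.239] pointing down, gripper open.
Joint ranges: [-166.93, 166.93], [-56.73, 111.36], [-69.38, 81.34], [-121.58, 131.49], [-85.45, 84.26], [-180, 180]. Speed limits (degrees/s): [159.86, 159.86, 180, 180, 180, 180].

INTERFACE

Orientations are given as a 3x3 rotation matrix whose columns are the frame's x, y, z axes.
In Python, from bench import env, imaging, hand_in gives the robot as it stands.
- The arm moves only by the tool send_rows, never from a script. Its argument "steps" is a list that holds one entry, the list of rows, each a list of 6 numbers: the shift along the tool's x, y, z in m, then the turn, a rotation vector about the tool's x, y, z in degrees. A call has 1 to 8 rows; each row is the pose to reach, as a shift and turn from the pose measured when the call began, along the tool's axes at that moment; what a row does not reach only later rows make up. A row lasts 1/10 s, in which the tool goes at most 50 mm and 8.59 degrees, less where a joint would pass 70% of its speed; a pose out of reach is approached as far as the arm can. A call with a gripper value outside its range is refused whole. "jaw" is the finger opening in m, from 0 to 0.0854, set as the call begins (left out, the last holds). The fingers move at their own pace and stop on an object; "squeeze" is the grip in N (left out, the last holds). Time passes only in rows, so rows that repeat a pose let the fingers close. It gives the time, the measured TCP pose, the force and the opening at its end, in the units of the state.
- env.get_state(): the state, without advancing time (a new reading comes with each control period).
- imaging.read_camera(name): name is "scene" or "top"; returns the picture (480x640x3 uint8, red, green, blue); there is no depth.
- imaging.camera_info(name): a dict with "fx", "fy", "cx", "cy" (pixels), "R" (3x3) and "t" (3): a world point X has camera coordinates R X + t. Camera axes: x right, y down, z forward; pixel columns grow to the right and rows downward; lengths in m; the calibration is good to about 2 mm. A picture is of the moment at which its call begins. camera_info takes no time and is no camera call.
- hand_in(): hands the job in, once; it reports no verdict.
The state is a dict: "clock": time; "joint_positions": joint angles; "dq": joint speeds; "tau": joint torques, N m; "tcp_pos": TCP position; "orientation": TCP orientation; "ft_force": force on the tool from outside, world axes, zero at the start; "wrist_torque": the same for the moment, N m; "opening": opening from 0.0 (shut) to 1.0 (fully open).
Only numpy, scipy, OpenCV 4.12 (cv2) and the standard library are available. Lean on these libraries where they do the work, as an engineer would, in place of code of your own. Each camera call takes 0.05 s, during which the arm holds its last target.

TASK

First unload the inspection deck: slide each ceramic plate forward out of its channel until it overhangs the front edge far enough to be pinched by its sides, and lay it flat on the middle of the black rubber pad, lined up with the pad, all plates in one pile. Then take the scraper from its mat, wipe every broken chip along the rear strip off the end of the deck into the catch tray, and stand the scraper upright back on the middle of its mat. Leave the case, the bottle and the lens alone.

Things in the scene. Friction and masses are not known exactly. Their poses are not given: they have to be found in the camera images.
- deck: grey inspection deck fixed on the bench, 230 mm (x) by 360 mm (y), flat steel top 60 mm above the bench. Origin under its centre at bench height; x points away from the robot, y to the left. The front part of the top has three channels along x, the rear part is a plain flat strip along y.
- deck_front (a point): middle of the deck's front top edge (deck x = -115 mm), 60 mm above the bench; x points away from the robot. From this edge three channels, 66 mm wide, 4 mm deep and 135 mm long, run in +x, centred at y = -115, 0 and +115 mm; they have side walls and a rear wall but are open at the edge. In front of the edge is free space down to the bench.
- deck_strip (a point): middle of the deck's flat rear strip, on its top (deck x = +67.5 mm), 60 mm above the bench. The strip is 95 mm wide (x) and 360 mm long (y), with a fence 10 mm thick and 15 mm high along its far side, the channels on its near side (flush, open) and both ends open.
- tray: open steel catch tray, fixed on the bench, 200 mm (x) by 140 mm (y), 35 mm high, walls and floor 4 to 5 mm; it stands 4 mm off one end (left or right) of the deck, below the end of the strip. Origin under its centre.
- pad: black rubber pad, fixed on the bench at the other end of the deck, 150 mm (x) by 110 mm (y), 30 mm high, flat top. Origin under its centre; x is its long axis.
- mat: grey mat on the bench, fixed, 120 mm (x) by 140 mm (y), 4 mm thick, in front of the deck to the left or right. Origin under its centre.
- scraper_center (a point): scraper block of white plastic with a rubber underside, 200 g, standing on the mat: foot block 88 mm (x) by 44 mm (y), 20 mm high, and on it an upright grip 60 mm (x) by 22 mm (y), reaching from 20 to 62 mm above its underside. The point is its middle, 31 mm above its underside; x runs along the long side of the blade, z is up.
- plate1_center (a point): flat white ceramic plate, 110 mm (x) by 60 mm (y), 4 mm thick, 80 g, polished (slides easily on the deck), lying in one of the channels, flush with the deck's top; the point is its centre. Two or three of the three plates are present.
- plate2_center (a point): flat white ceramic plate, 110 mm (x) by 60 mm (y), 4 mm thick, 80 g, polished (slides easily on the deck), lying in one of the channels, flush with the deck's top; the point is its centre. Two or three of the three plates are present.
- plate3_center (a point): flat white ceramic plate, 110 mm (x) by 60 mm (y), 4 mm thick, 80 g, polished (slides easily on the deck), lying in one of the channels, flush with the deck's top; the point is its centre. Two or three of the three plates are present.
- chip1_center (a point): loose chip of broken white ceramic, about 26 to 30 mm long, 16 to 24 mm wide and 10 mm high, 12 g, on the deck's rear strip; the point is its centre. Three to five of the five chips are present.
- chip2_center (a point): loose chip of broken white ceramic, about 26 to 30 mm long, 16 to 24 mm wide and 10 mm high, 12 g, on the deck's rear strip; the point is its centre. Three to five of the five chips are present.
- chip3_center (a point): loose chip of broken white ceramic, about 26 to 30 mm long, 16 to 24 mm wide and 10 mm high, 12 g, on the deck's rear strip; the point is its centre. Three to five of the five chips are present.
- chip4_center (a point): loose chip of broken white ceramic, about 26 to 30 mm long, 16 to 24 mm wide and 10 mm high, 12 g, on the deck's rear strip; the point is its centre. Three to five of the five chips are present.
- chip5_center (a point): loose chip of broken white ceramic, about 26 to 30 mm long, 16 to 24 mm wide and 10 mm high, 12 g, on the deck's rear strip; the point is its centre. Three to five of the five chips are present.
- case: clear flat storage case with a grey band, 90 by 110 by 35 mm, a bystander on the bench. Origin under its centre.
- bottle: closed white bottle, 60 mm across, 150 mm high, a bystander. Origin under its centre.
- lens: dark objective lens standing on its wide end, 52 mm across, 70 mm high, a bystander. Origin under its centre.
Not all that is in view belongs to the job. What is shaped like the part that bears plate3_center but pink is not meant.

How it is judged:
By the outcome, as a careful person would: the job done as asked, in the order asked, and still so for the second after the job is handed in, with the robot touching nothing.
Of plate1, plate2, plate3 only 2 to 3 are there at a start; the rules pass over those that are not, and their reading is None.
Of chip1, chip2, chip3, chip4, chip5 only 3 to 5 are there at a start; the rules pass over those that are not, and their reading is None.
At some moment in a run one of scraper may be knocked a few centimetres aside while the robot is not near it.
It also fails if it takes over 210 s, if anything falls off the work surface, if the arm or the gripper's body presses on something with over 40 N, if the wrist force passes 120 N, or if a joint passes its speed limit or range.

## Working session

There is one attempt and no reset: what is moved stays moved. The work goes in short steps, Python scripts to look and compute and a tool call to move; the robot and the scene stay as the last step left them, time stands still between calls to the robot, and variables do not carry over. Pictures are saved under pics/ and viewed, and the job is handed in when it is done.

Besides the shell and the picture viewer there is one more tool, called after "Call:" as a command line: name --argument value ..., lists and objects as JSON in quotes. send_rows: Moves the arm, as the interface text tells. Its arguments: {"type":"object","properties":{"steps":{"type":"array"},"jaw":{"type":"number"},"squeeze":{"type":"number"}},"required":["steps"]}

```bash
ls; mkdir -p pics; python3 - <<'E'
from bench import env, imaging
import cv2
print(env.get_state())
for n in ["scene","top"]:
    print(n, imaging.camera_info(n))
    cv2.imwrite(f"pics/{n}0.png", imaging.read_camera(n)[:,:,::-1])
E
```

```text
pics
{'clock': 0.0, 'joint_positions': array([-7.92880530e+01,  2.79355374e+00,  5.58901644e+00,  9.29355569e+01,
        9.46172558e-04,  8.26768577e+01]), 'dq': array([ 0.05169468, -0.01727573,  0.02359752, -0.08263702, -0.07745046,
        0.09459982]), 'tau': array([-2.90989256e-04, -3.38782954e+01,  3.20014572e+01,  2.03877676e-02,
       -4.71613941e-05, -2.14193420e-06]), 'tcp_pos': array([ 0.16240947, -0.49859318,  0.23808846]), 'orientation': array([[ 9.50867167e-01,  3.09598836e-01, -4.38248847e-04],
       [ 3.09598972e-01, -9.50864180e-01,  2.40556392e-03],
       [ 3.28044661e-04, -2.42305315e-03, -9.99997011e-01]]), 'ft_force': array([ 0.52574252, -0.44786433,  0.39800557]), 'wrist_torque': array([-0.02215853,  0.04549903,  0.032466  ]), 'opening': 0.9986316436020141}
scene {'fx': 474.62658552210604, 'fy': 474.62658552210604, 'cx': 324.93227131675303, 'cy': 241.42153183918012, 'R': array([[-0.38451253,  0.92281323, -0.023788  ],
       [ 0.59358255,  0.22743102, -0.77196819],
       [-0.70697233, -0.31095158, -0.6352159 ]]), 't': array([ 0.19884717, -0.24084627,  1.44320743])}
top {'fx': 473.54753010213653, 'fy': 473.54753010213653, 'cx': 319.88846277846693, 'cy': 238.5706753763538, 'R': array([[-1.92407005e-02, -9.99814824e-01, -3.37864026e-04],
       [-9.84899138e-01,  1.90118103e-02, -1.72082071e-01],
       [ 1.72056629e-01, -2.97821762e-03, -9.85082558e-01]]), 't': array([0.0200763 , 0.51290277, 1.06931857])}
```

View pics/scene0.png

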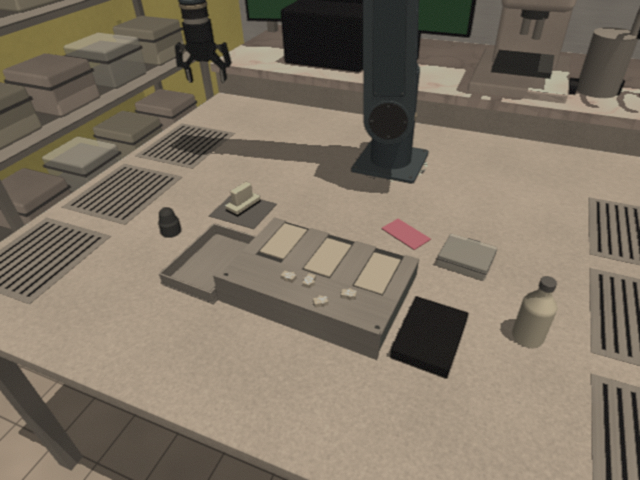

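View pics/top0.png

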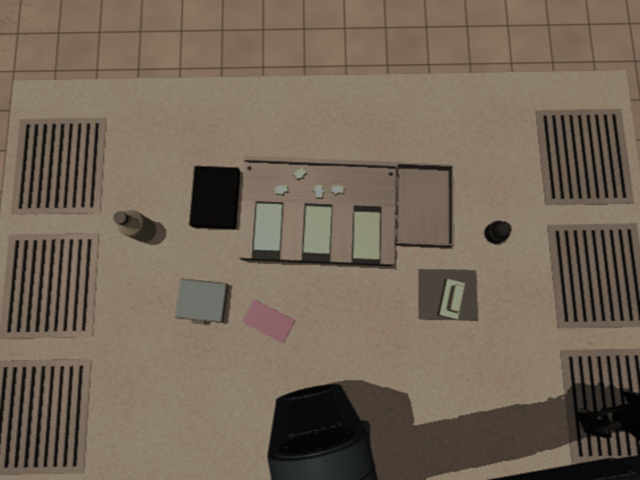

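The top view shows the deck at about (245–395, 160–265), pad at left (215,197), tray at right (425,205), mat and scraper at (448,295), 3 plates and 4 chips. The pink slab at (269,321) is a decoy. I'll enlarge these regions next.

```bash
cat > h.py <<'E'
import numpy as np, cv2
from bench import env, imaging
def cam(n):
    c=imaging.camera_info(n); return c,np.array(c["R"]),np.array(c["t"])
def proj(n,X):
    c,R,t=cam(n); p=np.atleast_2d(X)@R.T+t
    return np.c_[c["fx"]*p[:,0]/p[:,2]+c["cx"], c["fy"]*p[:,1]/p[:,2]+c["cy"]]
def ray(n,uv):
    c,R,t=cam(n); d=R.T@np.array([(uv[0]-c["cx"])/c["fx"],(uv[1]-c["cy"])/c["fy"],1]); return -R.T@t, d
def onz(n,uv,z):
    o,d=ray(n,uv); return o+d*(z-o[2])/d[2]
def tri(uvt,uvs):
    o1,d1=ray("top",uvt);o2,d2=ray("scene",uvs)
    A=np.c_[d1,-d2]; s=np.linalg.lstsq(A,o2-o1,rcond=None)[0]
    a=o1+d1*s[0];b=o2+d2*s[1]; return (a+b)/2,np.linalg.norm(a-b)
def crop(img,x0,y0,w,h,k,name,grid=10):
    c=cv2.resize(img[y0:y0+h,x0:x0+w],None,fx=k,fy=k,interpolation=cv2.INTER_CUBIC)
    c=np.ascontiguousarray(c)
    for x in range((x0//grid+1)*grid,x0+w,grid):
        L=8 if x%50 else 16
        cv2.line(c,(int((x-x0+.5)*k),0),(int((x-x0+.5)*k),L),(0,0,255),1)
        cv2.putText(c,str(x),(int((x-x0)*k)-8,26),0,.35,(0,0,255),1)
    for y in range((y0//grid+1)*grid,y0+h,grid):
        cv2.line(c,(0,int((y-y0+.5)*k)),(8,int((y-y0+.5)*k)),(0,0,255),1)
        cv2.putText(c,str(y),(10,int((y-y0+.5)*k)+4),0,.35,(0,0,255),1)
    cv2.imwrite(name,c)
E
python3 - <<'E'
from h import *
t=cv2.imread("pics/top0.png");s=cv2.imread("pics/scene0.png")
crop(t,235,150,170,125,4.7,"pics/t_deck.png")
crop(t,180,155,70,85,7,"pics/t_pad.png")
crop(t,405,255,90,80,7,"pics/t_mat.png")
crop(s,210,215,215,140,3.7,"pics/s_deck.png")
crop(s,380,285,100,95,6,"pics/s_pad.png")
crop(s,200,175,90,60,8,"pics/s_mat.png")
E
```

```text
(no output)
```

View pics/t_deck.png

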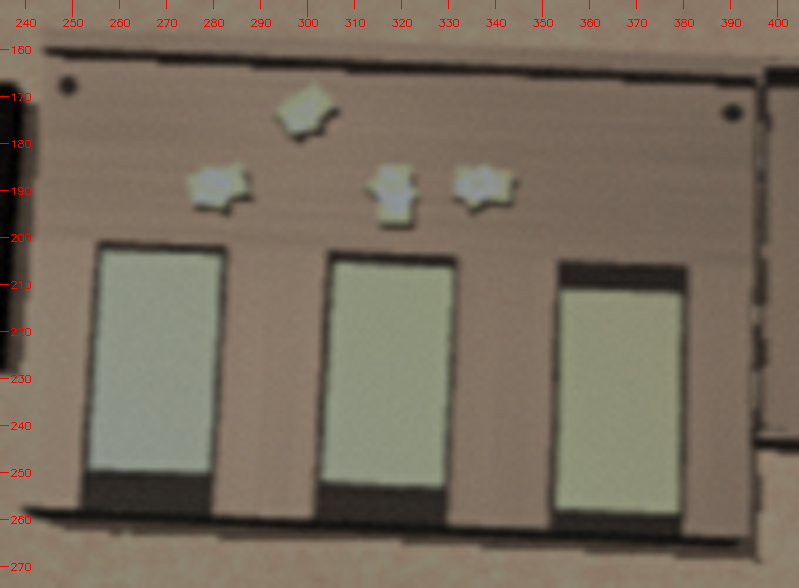

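View pics/t_pad.png

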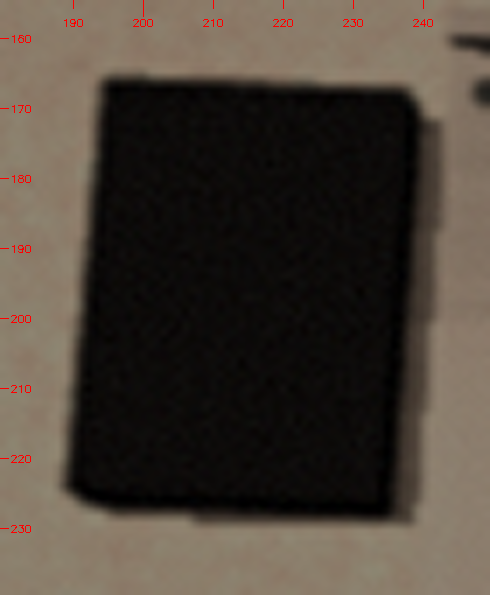

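View pics/t_mat.png

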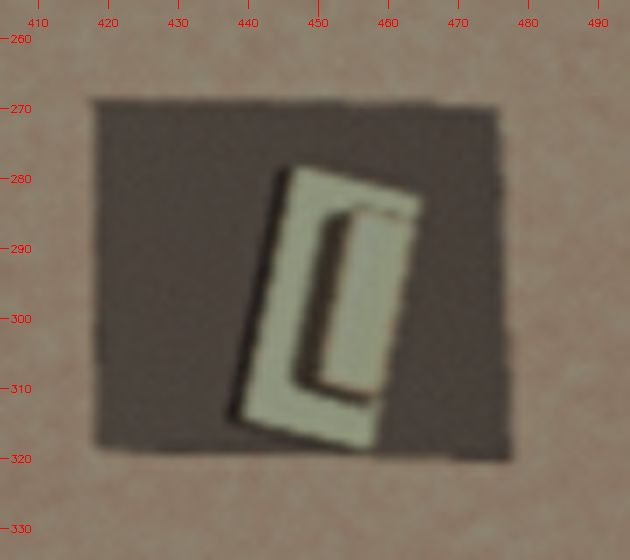

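View pics/s_deck.png

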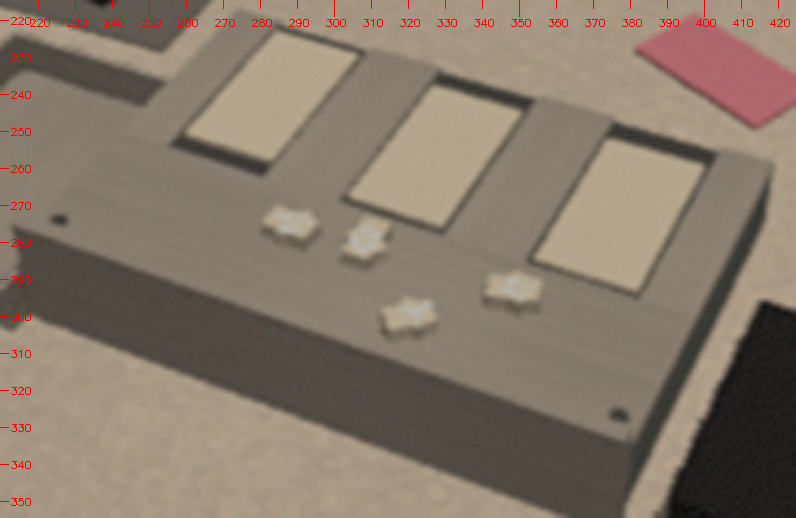

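View pics/s_pad.png

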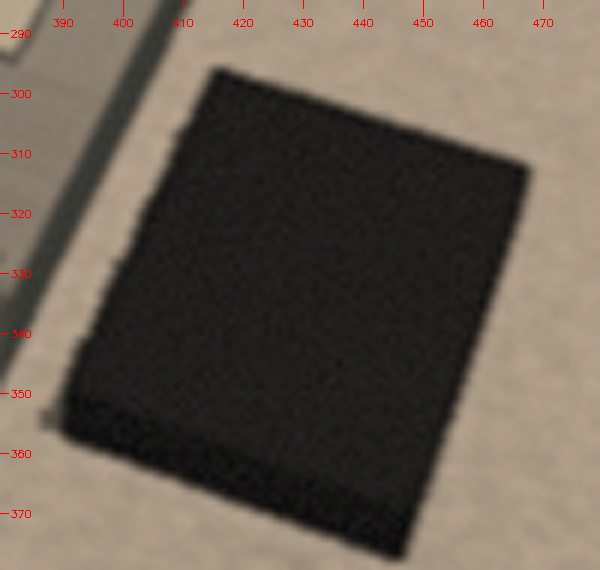

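View pics/s_mat.png

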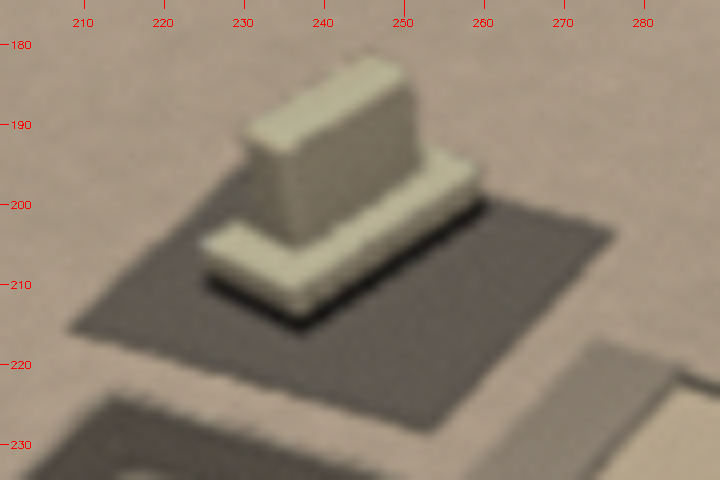

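```bash
cat > fit.py <<'E'
from h import *
from scipy.optimize import least_squares
def fit(obs,x0,z=None):
    # obs: list (cam, uv, local xyz)
    def f(p):
        c,s=np.cos(p[2]),np.sin(p[2]); zz=p[3] if z is None else z
        r=[]
        for n,uv,L in obs:
            X=[p[0]+c*L[0]-s*L[1],p[1]+s*L[0]+c*L[1],zz+L[2]]
            r+=list(proj(n,X)[0]-uv)
        return np.array(r)
    x=list(x0)+([] if z is not None else [0.03])
    s=least_squares(f,x,loss="soft_l1",f_scale=1.0); return s.x,f(s.x).reshape(-1,2)
E
python3 - <<'E'
from fit import *
T,S="top","scene"
def rect(a,b): return [(a,b),(a,-b),(-a,b),(-a,-b)]
dk=[(T,p,l) for p,l in zip([(255.1,200.8),(282.8,202.1),(304.5,202.7),(331.5,204),(353.2,205),(380.7,206.3),(251.5,257.6),(279.4,258.9),(302,259.5),(329.4,261),(351.3,262.1),(379.4,263.1)],
 [(.02,.148,0),(.02,.082,0),(.02,.033,0),(.02,-.033,0),(.02,-.082,0),(.02,-.148,0),(-.115,.148,0),(-.115,.082,0),(-.115,.033,0),(-.115,-.033,0),(-.115,-.082,0),(-.115,-.148,0)])]
ds=[(S,p,l) for p,l in zip([(256.3,253.1),(281.1,261.5),(283.8,221),(308.1,228),(327.6,234),(353.3,241.5),(374.9,247.5),(402.7,255.6)],
 [(.02,-.148,0),(.02,-.082,0),(-.115,-.148,0),(-.115,-.082,0),(-.115,-.033,0),(-.115,.033,0),(-.115,.082,0),(-.115,.148,0)])]
for nm,o in [("both",dk+ds),("top",dk),("scene",ds)]:
    p,r=fit(o,[.45,0,0]); print("deck",nm,p[:2].round(4),np.degrees(p[2]).round(2),p[3].round(4),abs(r).mean().round(2), abs(r).max().round(2))
o=lambda px,py,x0,y0,k:(x0+px/k-.5,y0+py/k-.5)
# pad
pt=[o(x,y,180,155,7) for x,y in [(103,80),(414,90),(68,490),(390,514)]]
ps=[o(x,y,380,285,6) for x,y in [(396,503),(62,388),(528,166),(216,68)]]
# scene: far(+x) is lower; +y right
L=[(.075,.055,0),(.075,-.055,0),(-.075,.055,0),(-.075,-.055,0)]
for nm,oo in [("both",[(T,a,b) for a,b in zip(pt,L)]+[(S,a,b) for a,b in zip(ps,L)]),("top",[(T,a,b) for a,b in zip(pt,L)])]:
    p,r=fit(oo,[.45,.25,0]); print("pad",nm,p[:2].round(4),np.degrees(p[2]).round(2),p[3].round(4)); print(r.round(1).tolist())
    p,r=fit(oo,[.45,.25,0],z=.03); print("pad z.03",p[:2].round(4),np.degrees(p[2]).round(2))
# mat
mt=[o(x,y,405,255,7) for x,y in [(93,101),(499,108),(96,448),(512,460)]]
ms=[o(x,y,200,175,8) for x,y in [(432,433),(68,328),(617,233)]]
L=[(.06,.07,0),(.06,-.07,0),(-.06,.07,0),(-.06,-.07,0)]
oo=[(T,a,b) for a,b in zip(mt,L)]+[(S,a,b) for a,b in zip(ms,L)]
p,r=fit(oo,[.3,-.3,0]); print("mat",p.round(4),np.degrees(p[2]).round(2),r.round(1).tolist())
# scraper foot top  + grip top, local z from underside
ft=[o(x,y,405,255,7) for x,y in [(297,164),(423,197),(243,417),(373,448)]]
gt=[o(x,y,405,255,7) for x,y in [(353,206),(416,216),(322,382),(381,394)]]
fl=[(.044,.022,.02),(.044,-.022,.02),(-.044,.022,.02),(-.044,-.022,.02)]
gl=[(.03,.011,.062),(.03,-.011,.062),(-.03,.011,.062),(-.03,-.011,.062)]
fs=[o(x,y,200,175,8) for x,y in [(300,292),(203,243),(480,172)]]
gs=[o(x,y,200,175,8) for x,y in [(290,152),(247,130),(410,76),(372,52)]]
oo=[(T,a,b) for a,b in zip(ft+gt,fl+gl)]+[(S,a,b) for a,b in zip(fs+gs,fl[:3]+gl)]
p,r=fit(oo,[.3,-.3,-.2]); print("scraper",p.round(4),np.degrees(p[2]).round(2),r.round(1).tolist())
# plates
PL={"L":[(255.8,202.7),(282,204),(253.3,250),(279.6,250.7)],"M":[(304.9,205.2),(331.3,206.5),(302.6,252.1),(329.4,253.3)],"R":[(353.2,211.2),(380,211.8),(352.4,257.6),(379.2,259.1)]}
o2=lambda px,py:o(px,py,210,215,3.7)
PS={"L":[(638,295),(531,262),(706,168),(605,136)],"M":[(444,230),(345,200),(524,112),(435,84)],"R":[(268,162),(183,134),(361,52),(277,24)]}
L=[(.055,.03,0),(.055,-.03,0),(-.055,.03,0),(-.055,-.03,0)]
for k in PL:
    oo=[(T,a,b) for a,b in zip(PL[k],L)]+[(S,o2(*a),b) for a,b in zip(PS[k],L)]
    p,r=fit(oo,[.4,0,0]); print("plate",k,p.round(4),np.degrees(p[2]).round(2),r.round(1).tolist())
for a,b in [((302,173),(320,300)),((280,189.3),(348.5,292)),((318,190.5),(308.5,279)),((337,188.8),(288,275))]: print("chip",tri(a,b))
for n in (T,S):
    c,R,t=cam(n); print(n,-R.T@t)
print("case",onz(T,(201.5,300),.035),"pink",onz(T,(269,321),0),"lens",onz(T,(498,232),.05), "bottle", onz(T,(150,232),.0))
E
```

```text
deck both [0.5747 0.0133] -3.52 0.0597 0.69 2.47
deck top [0.5749 0.0144] -3.6 0.0577 0.24 0.91
deck scene [0.5601 0.0031] -4.12 0.0462 0.77 1.83Traceback (most recent call last):
  File "<stdin>", line 17, in <module>
  File "fit.py", line 13, in fit
    s=least_squares(f,x,loss="soft_l1",f_scale=1.0); return s.x,f(s.x).reshape(-1,2)
    return func(*args, **kwargs)
    result = trf(vector_fun.fun, vector_fun.jac, x0, f0, J0, lb, ub, ftol, xtol,
                 gtol, max_nfev, x_scale, loss_function, tr_solver,
                 tr_options.copy(), verbose, callback=callback_wrapped)
    return trf_no_bounds(
        fun, jac, x0, f0, J0, ftol, xtol, gtol, max_nfev, x_scale,
        loss_function, tr_solver, tr_options, verbose, callback=callback)
    f_new = fun(x_new)
    self._update_fun()
    ~~~~~~~~~~~~~~~~^^
    self.f = self.fun_wrapped(xp_copy(self.x))
             ~~~~~~~~~~~~~~~~^^^^^^^^^^^^^^^^^
    return np.atleast_1d(self.fun(x))
                         ~~~~~~~~^^^
    return self.f(x, *self.args, **self.kwargs)
           ~~~~~~^^^^^^^^^^^^^^^^^^^^^^^^^^^^^^
  File "fit.py", line 10, in f
    r+=list(proj(n,X)[0]-uv)
            ~~~~^^^^^
  File "h.py", line 6, in proj
    c,R,t=cam(n); p=np.atleast_2d(X)@R.T+t
          ~~~^^^
  File "h.py", line 4, in cam
    c=imaging.camera_info(n); return c,np.array(c["R"]),np.array(c["t"])
ValueError: time passes only in moves, steps and waits
```

```bash
python3 - <<'E'
import re
s=open('h.py').read()
s=s.replace('''def cam(n):
    c=imaging.camera_info(n); return''','''_C={}
def cam(n):
    if n not in _C: _C[n]=imaging.camera_info(n)
    c=_C[n]; return''')
open('h.py','w').write(s)
E
cat > m1.py <<'E'
from fit import *
T,S="top","scene"
o=lambda px,py,x0,y0,k:(x0+px/k-.5,y0+py/k-.5)
pt=[o(x,y,180,155,7) for x,y in [(103,80),(414,90),(68,490),(390,514)]]
ps=[o(x,y,380,285,6) for x,y in [(396,503),(62,388),(528,166),(216,68)]]
L=[(.075,.055,0),(.075,-.055,0),(-.075,.055,0),(-.075,-.055,0)]
for nm,oo in [("both",[(T,a,b) for a,b in zip(pt,L)]+[(S,a,b) for a,b in zip(ps,L)]),("top",[(T,a,b) for a,b in zip(pt,L)])]:
    p,r=fit(oo,[.45,.25,0]); print("pad",nm,p[:2].round(4),np.degrees(p[2]).round(2),p[3].round(4)); print(r.round(1).tolist())
    p,r=fit(oo,[.45,.25,0],z=.03); print("pad z.03",p[:2].round(4),np.degrees(p[2]).round(2))
mt=[o(x,y,405,255,7) for x,y in [(93,101),(499,108),(96,448),(512,460)]]
ms=[o(x,y,200,175,8) for x,y in [(432,433),(68,328),(617,233)]]
L=[(.06,.07,0),(.06,-.07,0),(-.06,.07,0),(-.06,-.07,0)]
oo=[(T,a,b) for a,b in zip(mt,L)]+[(S,a,b) for a,b in zip(ms,L)]
p,r=fit(oo,[.3,-.3,0]); print("mat",p.round(4),np.degrees(p[2]).round(2),r.round(1).tolist())
ft=[o(x,y,405,255,7) for x,y in [(297,164),(423,197),(243,417),(373,448)]]
gt=[o(x,y,405,255,7) for x,y in [(353,206),(416,216),(322,382),(381,394)]]
fl=[(.044,.022,.02),(.044,-.022,.02),(-.044,.022,.02),(-.044,-.022,.02)]
gl=[(.03,.011,.062),(.03,-.011,.062),(-.03,.011,.062),(-.03,-.011,.062)]
fs=[o(x,y,200,175,8) for x,y in [(300,292),(203,243),(480,172)]]
gs=[o(x,y,200,175,8) for x,y in [(290,152),(247,130),(410,76),(372,52)]]
oo=[(T,a,b) for a,b in zip(ft+gt,fl+gl)]+[(S,a,b) for a,b in zip(fs+gs,fl[:3]+gl)]
p,r=fit(oo,[.3,-.3,-.2]); print("scraper",p.round(4),np.degrees(p[2]).round(2),r.round(1).tolist())
PL={"L":[(255.8,202.7),(282,204),(253.3,250),(279.6,250.7)],"M":[(304.9,205.2),(331.3,206.5),(302.6,252.1),(329.4,253.3)],"R":[(353.2,211.2),(380,211.8),(352.4,257.6),(379.2,259.1)]}
o2=lambda px,py:o(px,py,210,215,3.7)
PS={"L":[(638,295),(531,262),(706,168),(605,136)],"M":[(444,230),(345,200),(524,112),(435,84)],"R":[(268,162),(183,134),(361,52),(277,24)]}
L=[(.055,.03,0),(.055,-.03,0),(-.055,.03,0),(-.055,-.03,0)]
for k in PL:
    oo=[(T,a,b) for a,b in zip(PL[k],L)]+[(S,o2(*a),b) for a,b in zip(PS[k],L)]
    p,r=fit(oo,[.4,0,0]); print("plate",k,p.round(4),np.degrees(p[2]).round(2),r.round(1).tolist())
for a,b in [((302,173),(320,300)),((280,189.3),(348.5,292)),((318,190.5),(308.5,279)),((337,188.8),(288,275))]: print("chip",tri(a,b))
for n in (T,S):
    c,R,t=cam(n); print(n,-R.T@t)
print("case",onz(T,(201.5,300),.035),"pink",onz(T,(269,321),0),"lens",onz(T,(498,232),.05), "bottle", onz(T,(150,232),.0))
print(env.get_state()["clock"])
E
python3 m1.py
```

```text
pad both [0.6251 0.263 ] -3.52 0.0287
[[0.6, -0.3], [0.9, 0.1], [0.1, 1.1], [-0.1, -0.5], [3.4, 2.1], [-0.4, -0.3], [1.3, -0.1], [-0.7, -0.7]]
pad z.03 [0.6254 0.2629] -3.51
pad top [0.6267 0.2651] -3.24 0.0237
[[0.1, -0.1], [0.3, 0.0], [-0.0, 1.0], [-0.4, -0.8]]
pad z.03 [0.6248 0.2636] -3.22
mat [ 0.3799 -0.2925 -0.0448  0.0038] -2.57 [[0.3, -0.6], [0.4, -0.2], [0.3, 0.2], [0.1, 0.0], [0.3, 0.1], [0.3, 0.2], [0.7, 0.0]]
scraper [ 0.369  -0.2968 -0.2608  0.0048] -14.94 [[-0.4, -0.3], [-0.0, -0.5], [-0.0, 0.3], [-0.0, 0.4], [0.1, -0.8], [0.6, 0.1], [-0.6, 0.1], [0.6, 0.7], [-0.2, 0.3], [0.1, 0.6], [0.9, -0.3], [-0.4, 0.3], [-1.0, 0.2], [1.2, -0.6], [-0.1, -0.2]]
plate L [ 0.5413  0.1301 -0.0539  0.0606] -3.09 [[0.8, 0.4], [0.2, -0.1], [0.6, -0.6], [0.3, -0.4], [0.2, -0.4], [1.0, -0.4], [-0.0, -0.1], [0.8, 1.1]]
plate M [ 0.5331  0.0158 -0.0649  0.0613] -3.72 [[0.7, 0.2], [-0.1, 0.0], [0.6, -0.3], [-0.2, -0.4], [0.1, -0.4], [1.1, -0.6], [0.2, 0.3], [-0.1, 0.7]]
plate R [ 0.5174 -0.0983 -0.0621  0.0632] -3.56 [[1.3, -0.4], [0.1, 0.1], [0.6, -0.1], [-0.1, -0.5], [1.3, -0.6], [0.5, -0.6], [0.0, 0.4], [0.2, 1.5]]
chip (array([0.66572112, 0.05125171, 0.06927069]), np.float64(0.0040080651543436905))
chip (array([0.62747926, 0.09944184, 0.0723207 ]), np.float64(0.0035989274907770406))
chip (array([0.62274088, 0.01138111, 0.07229414]), np.float64(0.002384703752092107))
chip (array([ 0.62626153, -0.03296567,  0.0712354 ]), np.float64(0.0021073417729430806))
top [0.32156043 0.01350604 1.14163523]
scene [1.2397291  0.32004475 0.73555282]
case [0.37550595 0.28754454 0.035     ] pink [0.3245806  0.13472567 0.        ] lens [ 0.51980718 -0.40778172  0.05      ] bottle [0.54536837 0.42649546 0.        ]
0.1
```

The geometry agrees with the text: deck yaw is about -3.5° and plate height about 0.061. The pad top is at 0.029, and the scraper is about on the mat. Next is a move-planning helper.

```bash
cat > mv.py <<'E'
from h import *
from scipy.spatial.transform import Rotation as Ro
DECK=np.array([.575,.0135]); YAW=-3.5
def d2w(x,y,yaw=YAW,o=DECK):
    a=np.radians(yaw); return np.array([o[0]+np.cos(a)*x-np.sin(a)*y,o[1]+np.sin(a)*x+np.cos(a)*y])
def w2d(p,yaw=YAW,o=DECK):
    a=np.radians(yaw); d=np.array(p[:2])-o; return np.array([np.cos(a)*d[0]+np.sin(a)*d[1],-np.sin(a)*d[0]+np.cos(a)*d[1]])
def go(xyz,yaw=YAW,flip=False):
    s=env.get_state(); R0=np.array(s["orientation"]); p0=np.array(s["tcp_pos"])
    a=np.radians(yaw+(180 if flip else 0)); c,q=np.cos(a),np.sin(a)
    Rt=np.array([[c,q,0],[q,-c,0],[0,0,-1.]])
    sh=R0.T@(np.array(xyz)-p0); rv=np.degrees(Ro.from_matrix(R0.T@Rt).as_rotvec())
    print("clk",round(s["clock"],2),"at",p0.round(4),"open",round(s["opening"],3),"F",np.round(s["ft_force"],1)," shift",sh.round(4),"turn",rv.round(2))
    return sh,rv
E
python3 - <<'E'
from mv import *
for n,p in dict(L=(.5413,.1301),M=(.5331,.0158),R=(.5174,-.0983)).items(): print(n,w2d(p).round(4))
for p in [(.6657,.0513),(.6275,.0994),(.6227,.0114),(.6263,-.033)]: print("chip",w2d(p).round(3))
print(w2d((.6253,.2632)))
t=d2w(-.0506+.02,-.1125); print(t)
go([t[0],t[1],.11])
E
```

```text
L [-0.0408  0.1143]
M [-0.042  -0.0003]
R [-0.0507 -0.1151]
chip [0.088 0.043]
chip [0.047 0.089]
chip [0.048 0.001]
chip [ 0.054 -0.043]
[0.03496236 0.252305  ]
[ 0.53758911 -0.09692208]
clk 0.1 at [ 0.1625 -0.4986  0.2382] open 0.998 F [ 0.3 -0.7 -0.2]  shift [ 0.4811 -0.2655  0.1289] turn [-1.200e-01  1.000e-02  2.154e+01]
```

Call:
send_rows --steps '[[[0.24,-0.13,0.03,0,0,10.8],[0.24,-0.13,0.03,0,0,10.8],[0.24,-0.13,0.03,0,0,10.8],[0.24,-0.13,0.03,0,0,10.8],[0.24,-0.13,0.03,0,0,10.8],[0.481,-0.2655,0.06,-0.12,0,21.54],[0.481,-0.2655,0.06,-0.12,0,21.54],[0.481,-0.2655,0.06,-0.12,0,21.54]]]' --jaw 0.0

```text
clock: 0.9
tcp_pos: [0.4287, -0.2148, 0.1958]
orientation: [[0.998, -0.063, -0.0], [-0.063, -0.998, 0.0], [-0.0, -0.0, -1.0]]
ft_force: [0.5, -0.9, -0.7]
opening: 0.002
```

```bash
python3 - <<'E'
from mv import *
t=d2w(-.0506+.02,-.115); print(t)
go([t[0],t[1],.09])
E
```

```text
[ 0.53743649 -0.09941742]
clk 0.9 at [ 0.4287 -0.2148  0.1958] open 0.002 F [ 0.5 -0.9 -0.7]  shift [ 0.1014 -0.1219  0.1058] turn [-0.    0.02 -0.08]
```

Call:
send_rows --steps '[[[0.1014,-0.122,0.05,0,0,0],[0.1014,-0.122,0.05,0,0,0],[0.1014,-0.122,0.05,0,0,0],[0.1014,-0.122,0.05,0,0,0],[0.1014,-0.122,0.09,0,0,0],[0.1014,-0.122,0.108,0,0,0],[0.1014,-0.122,0.116,0,0,0],[0.1014,-0.122,0.122,0,0,0]]]'

```text
clock: 1.7
tcp_pos: [0.5368, -0.0996, 0.073]
orientation: [[0.998, -0.063, -0.002], [-0.063, -0.998, 0.0], [-0.002, -0.0, -1.0]]
ft_force: [0.3, 0.0, -0.2]
opening: 0.001
```

```bash
python3 - <<'E'
from mv import *
go([.53744,-.0994,.068])
E
```

```text
clk 1.7 at [ 0.5368 -0.0996  0.073 ] open 0.001 F [ 0.3  0.  -0.2]  shift [ 0.0006 -0.0003  0.005 ] turn [-0.01  0.1  -0.12]
```

Tips should be about 5 mm above the plate. Descend slowly to contact.

Call:
send_rows --steps '[[[0,0,0.002,0,0,0],[0,0,0.004,0,0,0],[0,0,0.005,0,0,0],[0,0,0.006,0,0,0],[0,0,0.006,0,0,0]]]'

```text
clock: 2.2
tcp_pos: [0.5375, -0.1, 0.0681]
orientation: [[0.998, -0.063, 0.0], [-0.063, -0.998, -0.001], [0.0, 0.001, -1.0]]
ft_force: [-0.2, -0.8, 1.8]
opening: -0.002
```

Call:
send_rows --steps '[[[0,0,0.002,0,0,0],[0,0,0.003,0,0,0],[0,0,0.003,0,0,0]]]'

```text
clock: 2.5
tcp_pos: [0.5387, -0.1004, 0.068]
orientation: [[0.998, -0.063, 0.003], [-0.063, -0.998, -0.002], [0.004, 0.002, -1.0]]
ft_force: [-2.0, 0.7, 10.2]
opening: -0.0
```

Call:
send_rows --steps '[[[-0.008,0,0.0025,0,0,0],[-0.018,0,0.0025,0,0,0],[-0.028,0,0.0025,0,0,0],[-0.038,0,0.0025,0,0,0],[-0.048,0,0.0025,0,0,0],[-0.055,0,0.0025,0,0,0],[-0.06,0,0.0025,0,0,0],[-0.06,0,0.0025,0,0,0]]]'

```text
clock: 3.3
tcp_pos: [0.4804, -0.0972, 0.0681]
orientation: [[0.998, -0.063, 0.009], [-0.063, -0.998, -0.004], [0.009, 0.003, -1.0]]
ft_force: [-0.5, 0.6, 7.7]
opening: 0.001
```

```bash
python3 - <<'E'
from mv import *
print(w2d(env.get_state()["tcp_pos"]))
t=imaging.read_camera("top")[:,:,::-1];s=imaging.read_camera("scene")[:,:,::-1]
crop(t,235,150,200,150,4,"pics/t1.png"); crop(s,210,190,215,140,3.7,"pics/s1.png")
E
```

```text
[-0.08770488 -0.11626223]
```

View pics/t1.png

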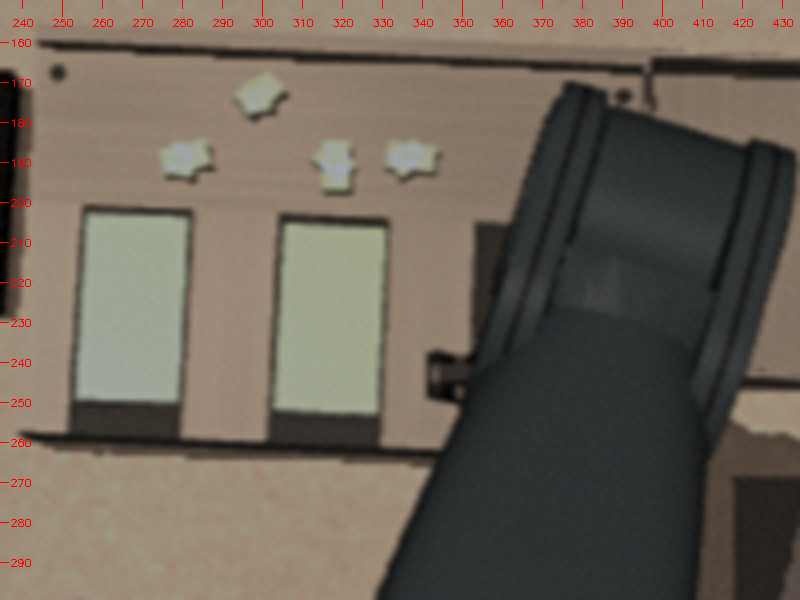

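View pics/s1.png

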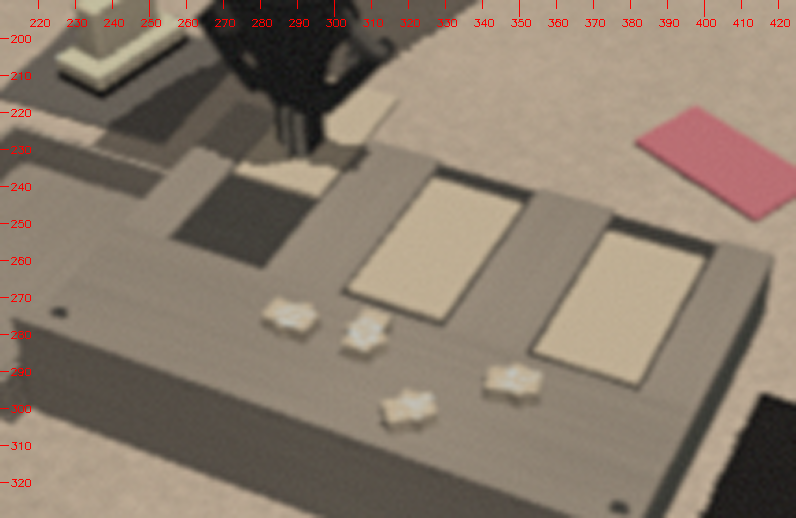

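The plate slid out; its rear edge in the scene view is at about (273,236)–(295.5,242). Next I compute the overhang and lift the tool.

```bash
python3 - <<'E'
from mv import *
for uv in [(273,236),(295.4,241.9)]:
    print(w2d(onz("scene",uv,.06)).round(4))
print(w2d(onz("scene",(256.3,253.1),.06)),w2d(onz("scene",(281.1,261.5),.06)))
t=d2w(-.136,-.1155); go([t[0],t[1],.12])
E
```

```text
[-0.0539 -0.1459]
[-0.0565 -0.089 ]
[ 0.01280207 -0.14845718] [ 0.01400587 -0.08504733]
clk 3.4 at [ 0.4803 -0.0972  0.068 ] open 0.001 F [-0.8  0.2  9.1]  shift [-0.0478 -0.0005 -0.0524] turn [ 0.17 -0.47 -0.12]
```

Call:
send_rows --steps '[[[0,0,-0.02,0,0,0],[-0.04,0,-0.05,0.1,-0.5,0],[-0.08,-0.03,-0.05,0.1,-0.5,0],[-0.12,-0.04,-0.03,0.1,-0.5,0],[-0.12,-0.04,0.01,0.1,-0.5,0],[-0.12,-0.04,0.04,0.1,-0.5,0],[-0.12,-0.04,0.055,0.1,-0.5,0],[-0.12,-0.04,0.055,0.1,-0.5,0]]]' --jaw 0.06

```text
clock: 4.2
tcp_pos: [0.3604, -0.0488, 0.0091]
orientation: [[0.998, -0.063, -0.006], [-0.063, -0.998, 0.001], [-0.007, -0.0, -1.0]]
ft_force: [-0.9, 1.2, 0.3]
opening: 0.703
```

Call:
send_rows --steps '[[[0,0,0.003,0,0,0],[0,0,0.005,0,0,0],[0,0,0.007,0,0,0],[0,0,0.009,0,0,0],[0,0,0.011,0,0,0],[0,0,0.011,0,0,0]]]'

```text
clock: 4.8
tcp_pos: [0.3613, -0.0491, 0.0028]
orientation: [[0.998, -0.063, -0.006], [-0.063, -0.998, 0.0], [-0.006, 0.0, -1.0]]
ft_force: [-10.0, 2.2, 26.3]
opening: 0.703
```

```bash
python3 - <<'E'
from mv import *
t=d2w(-.134,-.115); go([t[0],t[1],.09]); go([t[0],t[1],.0595])
E
```

```text
clk 4.8 at [ 0.3613 -0.0491  0.0028] open 0.703 F [-10.    2.2  26.3]  shift [ 0.0751  0.0393 -0.0876] turn [ 0.01  0.32 -0.11]
clk 4.8 at [ 0.3613 -0.0491  0.0028] open 0.703 F [-10.    2.2  26.3]  shift [ 0.0753  0.0393 -0.0571] turn [ 0.01  0.32 -0.11]
```

Call:
send_rows --steps '[[[0,0,-0.04,0,0.3,0],[0,0,-0.09,0,0.3,0],[0.04,0.02,-0.1,0,0.3,0],[0.075,0.039,-0.1,0,0.3,0],[0.075,0.039,-0.088,0,0.3,0],[0.075,0.039,-0.075,0,0.3,0],[0.075,0.039,-0.07,0,0.3,0],[0.075,0.039,-0.07,0,0.3,0]]]' --jaw 0.08

```text
clock: 5.6
tcp_pos: [0.4317, -0.0917, 0.0705]
orientation: [[0.998, -0.063, -0.004], [-0.063, -0.998, 0.001], [-0.004, -0.001, -1.0]]
ft_force: [-0.1, -0.5, 0.8]
opening: 0.937
```

```bash
python3 - <<'E'
from mv import *
t=d2w(-.134,-.115); go([t[0],t[1],.0595])
t=imaging.read_camera("top")[:,:,::-1];s=imaging.read_camera("scene")[:,:,::-1]
crop(s,240,150,120,90,6.5,"pics/s2.png")
E
```

```text
clk 5.6 at [ 0.4317 -0.0917  0.0705] open 0.937 F [-0.1 -0.5  0.8]  shift [0.0026 0.0013 0.0109] turn [-0.06  0.26 -0.09]
```

View pics/s2.png

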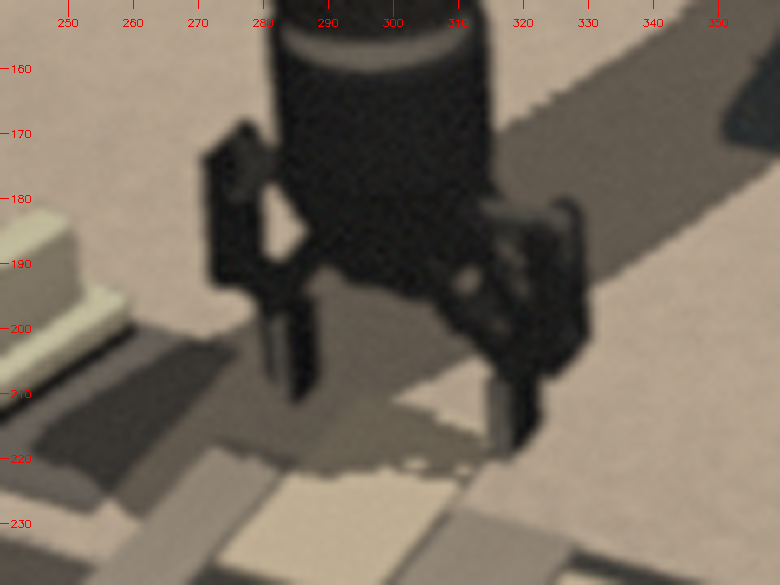

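The fingers straddle the overhanging plate at tip pixels (285,211) and (318,219). Lower and close.

Call:
send_rows --steps '[[[0.002,0.001,0.005,0,0.3,0],[0.002,0.001,0.0095,0,0.3,0],[0.002,0.001,0.011,0,0.3,0],[0.002,0.001,0.011,0,0.3,0]]]'

```text
clock: 6.1
tcp_pos: [0.4347, -0.0932, 0.0607]
orientation: [[0.998, -0.063, 0.003], [-0.063, -0.998, 0.0], [0.003, -0.0, -1.0]]
ft_force: [-0.2, -0.9, 0.9]
opening: 0.937
```

Call:
send_rows --steps '[[[0,0,0,0,0,0],[0,0,0,0,0,0],[0,0,0,0,0,0],[0,0,0,0,0,0],[0,0,0,0,0,0]]]' --jaw 0.05 --squeeze 50

```text
clock: 6.6
tcp_pos: [0.4351, -0.0933, 0.0613]
orientation: [[0.998, -0.063, 0.004], [-0.063, -0.998, -0.0], [0.004, 0.0, -1.0]]
ft_force: [-1.4, -0.4, 4.0]
opening: 0.67
```

```bash
python3 - <<'E'
from mv import *
go([.4351,-.0933,.0595])
s=imaging.read_camera("scene")[:,:,::-1]
crop(s,250,180,100,70,8,"pics/s3.png")
E
```

```text
clk 6.6 at [ 0.4351 -0.0933  0.0613] open 0.67 F [-1.4 -0.4  4. ]  shift [ 0.     -0.      0.0018] turn [ 0.   -0.25 -0.08]
```

View pics/s3.png

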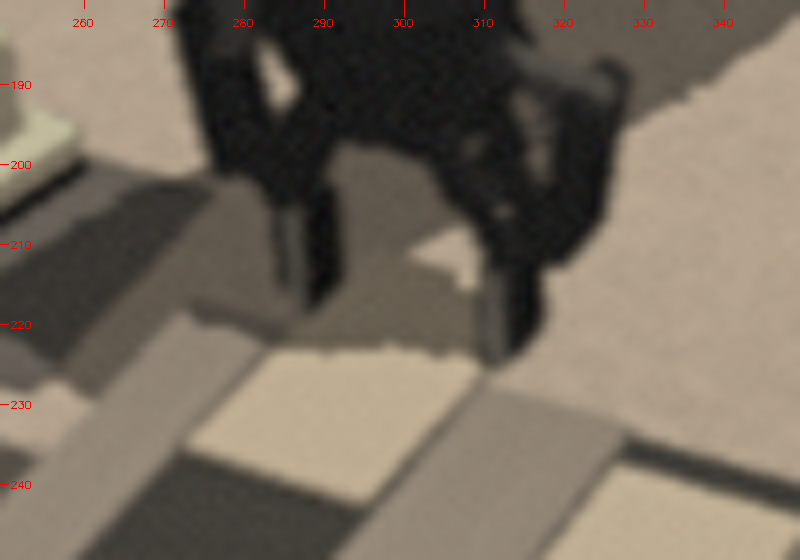

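Opening 57 mm with an upward force suggests the tips may be catching the top edge. I'll reopen, go 2 mm lower, and close again.

Call:
send_rows --steps '[[[0,0,0,0,-0.2,0],[0,0,0,0,-0.2,0],[0,0,0.002,0,-0.2,0],[0,0,0.003,0,-0.2,0],[0,0,0.003,0,-0.2,0],[0,0,0.003,0,-0.2,0]]]' --jaw 0.08

```text
clock: 7.25
tcp_pos: [0.4349, -0.0933, 0.058]
orientation: [[0.998, -0.063, 0.0], [-0.063, -0.998, 0.0], [0.0, -0.0, -1.0]]
ft_force: [0.5, -0.3, 0.2]
opening: 0.933
```

Call:
send_rows --steps '[[[0,0,0,0,0,0],[0,0,0,0,0,0],[0,0,0,0,0,0],[0,0,0,0,0,0],[0,0,0,0,0,0]]]' --jaw 0.05

```text
clock: 7.75
tcp_pos: [0.4352, -0.0934, 0.0584]
orientation: [[0.998, -0.063, 0.001], [-0.063, -0.998, -0.0], [0.001, 0.0, -1.0]]
ft_force: [-1.3, 0.1, 2.9]
opening: 0.677
```

Call:
send_rows --steps '[[[0,0,-0.003,0,0,0],[0,0,-0.008,0,0,0],[0,0,-0.015,0,0,0],[0,0,-0.02,0,0,0],[0,0,-0.02,0,0,0]]]'

```text
clock: 8.25
tcp_pos: [0.436, -0.0937, 0.0797]
orientation: [[0.998, -0.063, 0.003], [-0.063, -0.998, -0.001], [0.003, 0.001, -1.0]]
ft_force: [0.3, 0.8, 0.8]
opening: 0.678
```

```bash
python3 - <<'E'
from mv import *
s=imaging.read_camera("scene")[:,:,::-1]
crop(s,240,160,120,90,6.5,"pics/s4.png")
E
```

```text
(no output)
```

View pics/s4.png

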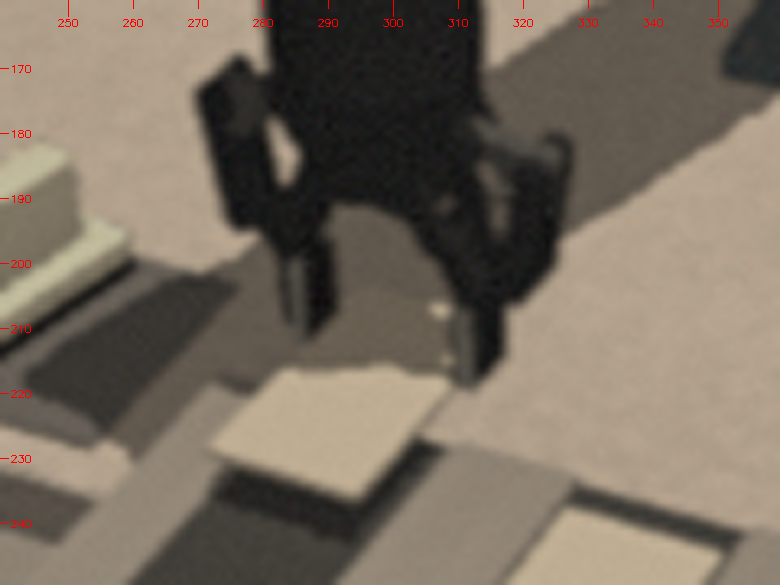

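```bash
python3 - <<'E'
from mv import *
p=np.array(env.get_state()["tcp_pos"]);print(w2d(p))
f=lambda x,y:(240+x/6.5-.5,160+y/6.5-.5)
for uv in [f(206,448),f(355,502)]:
  for z in (.078,.081,.084): print(z,w2d(onz("scene",uv,z)).round(4))
E
```

```text
[-0.13252691 -0.11539026]
0.078 [-0.0572 -0.1507]
0.081 [-0.054  -0.1485]
0.084 [-0.0508 -0.1462]
0.078 [-0.0524 -0.0887]
0.081 [-0.0493 -0.0867]
0.084 [-0.0461 -0.0847]
```

```bash
python3 - <<'E'
from mv import *
go([.5964,.265,.12],yaw=-3.4)
E
```

```text
clk 8.3 at [ 0.4357 -0.0936  0.0791] open 0.677 F [ 0.4  1.  -0.6]  shift [ 0.1381 -0.3679 -0.0407] turn [ 0.03 -0.14 -0.18]
```

Call:
send_rows --steps '[[[0,-0.02,-0.03,0,0,0],[0.01,-0.06,-0.05,0,0,0],[0.025,-0.1,-0.05,0,0,0],[0.04,-0.14,-0.05,0,0,0],[0.055,-0.18,-0.05,0,0,0],[0.07,-0.22,-0.05,0,0,0],[0.09,-0.26,-0.05,0,0,0],[0.1,-0.28,-0.05,0,0,0]]]'

```text
clock: 9.1
tcp_pos: [0.5407, 0.0811, 0.1287]
orientation: [[1.0, 0.006, 0.0], [0.006, -0.999, 0.037], [0.001, -0.037, -0.999]]
ft_force: [-0.4, -1.0, -0.6]
opening: 0.673
```

```bash
python3 - <<'E'
from mv import *
go([.5964,.265,.075],yaw=-3.4)
E
```

```text
clk 9.1 at [0.5407 0.0811 0.1287] open 0.673 F [-0.4 -1.  -0.6]  shift [ 0.0568 -0.1814  0.0604] turn [-2.1   0.04  3.77]
```

Call:
send_rows --steps '[[[0.015,-0.03,0.0,-1,0,1.5],[0.025,-0.07,0.0,-1.5,0,2.5],[0.035,-0.11,0.0,-2.1,0,3.5],[0.045,-0.15,0.01,-2.1,0,3.77],[0.0568,-0.1814,0.03,-2.1,0,3.77],[0.0568,-0.1814,0.05,-2.1,0,3.77],[0.0568,-0.1814,0.06,-2.1,0,3.77],[0.0568,-0.1814,0.06,-2.1,0,3.77]]]'

```text
clock: 9.9
tcp_pos: [0.5933, 0.092, 0.092]
orientation: [[1.0, 0.022, -0.006], [0.022, -0.999, 0.041], [-0.005, -0.041, -0.999]]
ft_force: [-0.1, -0.6, -0.6]
opening: 0.678
```

```bash
python3 - <<'E'
from mv import *
go([.5964,.265,.04],yaw=-3.4)
s=imaging.read_camera("scene")[:,:,::-1]
t=imaging.read_camera("top")[:,:,::-1]
crop(s,370,250,120,130,4.5,"pics/s5.png")
crop(t,170,150,90,90,6,"pics/t5.png")
E
```

```text
clk 9.9 at [0.5933 0.092  0.092 ] open 0.678 F [-0.1 -0.6 -0.6]  shift [ 0.0072 -0.1706  0.0589] turn [-2.32  0.38  4.67]
```

View pics/s5.png

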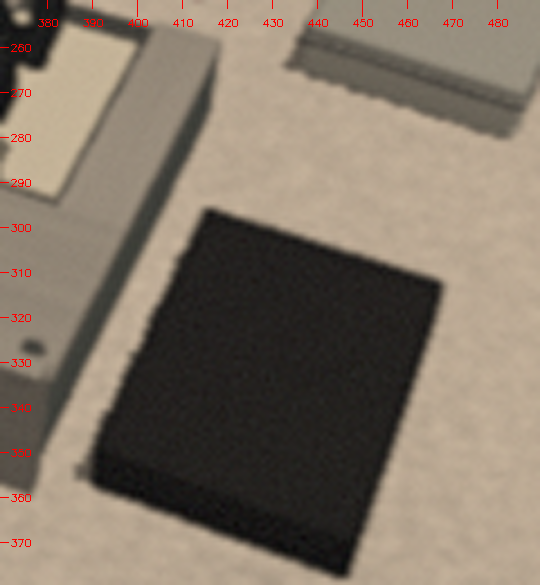

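View pics/t5.png

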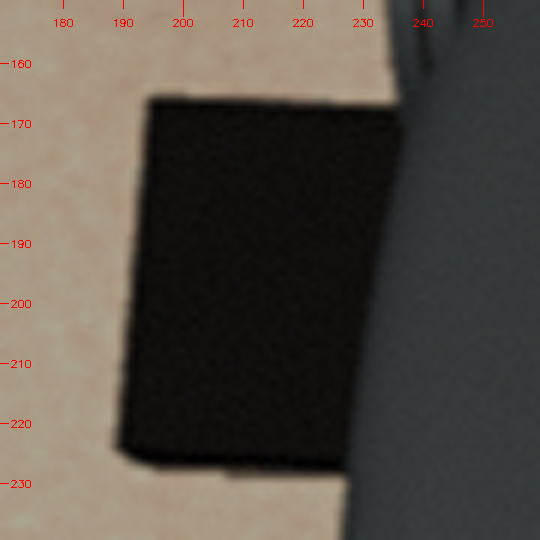

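```bash
python3 - <<'E'
from mv import *
s=env.get_state(); print(np.round(s["joint_positions"],1), np.round(s["tau"],1), s["wrist_torque"])
s=imaging.read_camera("scene"); cv2.imwrite("pics/s6.png",s[:,:,::-1])
E
```

```text
[  1.2  15.    2.5  77.9   2.3 179.9] [ -0.1 -42.3  32.5  -0.2   0.1  -0. ] [-0.03247312  0.06628308 -0.00418364]
```

View pics/s6.png

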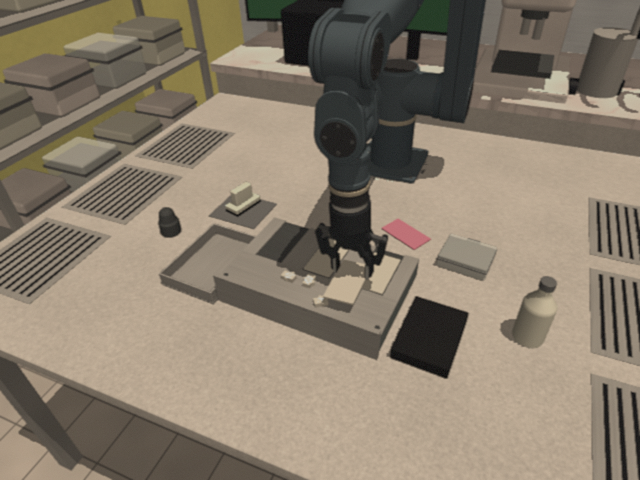

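Joint 6 has reached its 180° limit, so the gripper needs the half-turned orientation. I'll turn the plate by 180° in the air before placing it.

```bash
python3 - <<'E'
from mv import *
go([.56,.092,.125],yaw=60)
E
```

```text
clk 10.05 at [0.5931 0.0923 0.0926] open 0.679 F [ 0.6  0.5 -0.3]  shift [-0.0332 -0.0018 -0.0322] turn [ -2.28  -0.93 -58.7 ]
```

Call:
send_rows --steps '[[[0,0,-0.02,-1,0,-3],[-0.01,0,-0.03,-2,0,-10],[-0.02,0,-0.032,-2.3,-0.3,-18],[-0.03,0,-0.032,-2.3,-0.5,-26],[-0.033,-0.002,-0.032,-2.3,-0.6,-34],[-0.033,-0.002,-0.032,-2.3,-0.7,-42],[-0.033,-0.002,-0.032,-2.3,-0.8,-50],[-0.033,-0.002,-0.032,-2.3,-0.9,-58]]]'

```text
clock: 10.85
tcp_pos: [0.5603, 0.0924, 0.1257]
orientation: [[0.505, 0.863, 0.002], [0.863, -0.505, 0.0], [0.001, 0.001, -1.0]]
ft_force: [-0.1, 0.2, -0.7]
opening: 0.677
```

```bash
python3 - <<'E'
from mv import *
go([.56,.11,.125],yaw=115)
E
```

```text
clk 10.85 at [0.5603 0.0924 0.1257] open 0.677 F [-0.1  0.2 -0.7]  shift [ 0.015  -0.0092  0.0007] turn [ 1.000e-01 -1.000e-02 -5.536e+01]
```

Call:
send_rows --steps '[[[0,0,0,0,0,-8],[0,0,0,0,0,-16],[0,0,0,0,0,-24],[0,0,0,0,0,-32],[0,0,0,0,0,-40],[0,0,0,0,0,-48],[0,0,0,0,0,-56],[0,0,0,0,0,-60]]]'

```text
clock: 11.65
tcp_pos: [0.5605, 0.0925, 0.1265]
orientation: [[-0.498, 0.867, 0.003], [0.867, 0.498, 0.0], [-0.001, 0.003, -1.0]]
ft_force: [0.3, 0.0, -1.0]
opening: 0.677
```

```bash
python3 - <<'E'
from mv import *
go([.653,.261,.1],yaw=-3.4,flip=True)
E
```

```text
clk 11.65 at [0.5605 0.0925 0.1265] open 0.677 F [ 0.3  0.  -1. ]  shift [0.1001 0.1641 0.0268] turn [  0.1    0.14 -56.72]
```

Call:
send_rows --steps '[[[0,0,0,0,0,-8],[0.01,0.015,0,0,0,-16],[0.025,0.04,0,0,0,-24],[0.045,0.07,0,0,0,-32],[0.065,0.105,0,0,0,-40],[0.085,0.14,0,0,0,-48],[0.1,0.164,0.01,0,0,-56.5],[0.1,0.164,0.026,0,0,-56.7]]]'

```text
clock: 12.45
tcp_pos: [0.6552, 0.2652, 0.1019]
orientation: [[-0.999, 0.053, 0.008], [0.053, 0.999, 0.003], [-0.008, 0.003, -1.0]]
ft_force: [-0.7, -0.6, -0.7]
opening: 0.673
```

```bash
python3 - <<'E'
from mv import *
go([.653,.261,.06],yaw=-3.4,flip=True)
print(np.round(env.get_state()["joint_positions"],1))
E
```

```text
clk 12.45 at [0.6552 0.2652 0.1019] open 0.673 F [-0.7 -0.6 -0.7]  shift [ 0.0023 -0.0045  0.0419] turn [0.2  0.43 0.35]
[16.6 30.5 23.8 82.9  0.  19.6]
```

Call:
send_rows --steps '[[[0.002,-0.0045,0.01,0.2,0.4,0.35],[0.002,-0.0045,0.022,0.2,0.4,0.35],[0.002,-0.0045,0.035,0.2,0.4,0.35],[0.002,-0.0045,0.042,0.2,0.4,0.35],[0.002,-0.0045,0.042,0.2,0.4,0.35]]]'

```text
clock: 12.95
tcp_pos: [0.652, 0.26, 0.058]
orientation: [[-0.998, 0.06, -0.003], [0.06, 0.998, -0.001], [0.002, -0.001, -1.0]]
ft_force: [-0.9, -0.2, -0.4]
opening: 0.676
```

```bash
python3 - <<'E'
from mv import *
go([.653,.261,.034],yaw=-3.4,flip=True)
s=imaging.read_camera("scene")[:,:,::-1]
t=imaging.read_camera("top")[:,:,::-1]
crop(s,370,250,120,130,4.5,"pics/s7.png")
crop(t,170,150,90,90,6,"pics/t7.png")
E
```

```text
clk 12.95 at [0.652 0.26  0.058] open 0.676 F [-0.9 -0.2 -0.4]  shift [-0.001   0.0011  0.024 ] turn [-0.06 -0.14 -0.05]
```

View pics/s7.png

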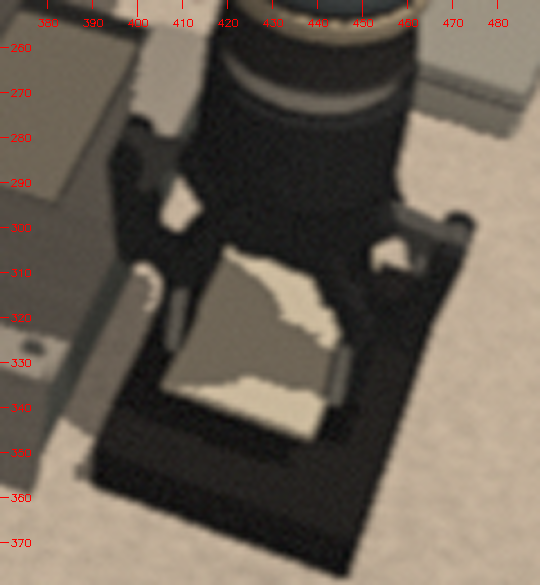

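View pics/t7.png

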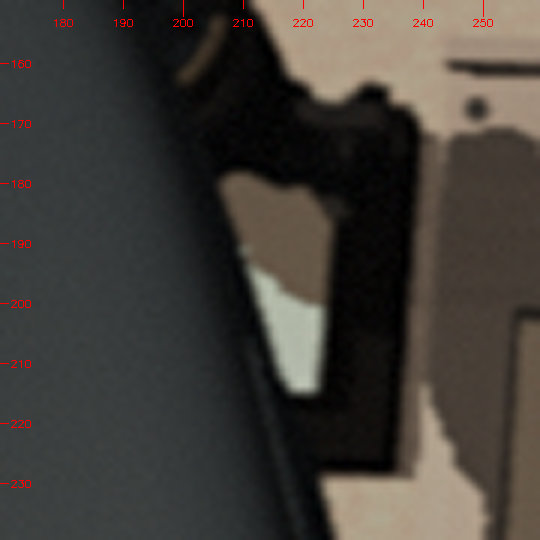

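The plate is held level above the pad. In the scene view its far corners are at about (405.5,335.3) and (438.8,347.3); in the top view the near-right corner is at (222.5,215).

```bash
python3 - <<'E'
from mv import *
P=np.array([.6253,.2632])
f=lambda x,y:(370+x/4.5-.5,250+y/4.5-.5)
p=np.array(env.get_state()["tcp_pos"]);print("tcp",w2d(p,-3.5,P))
for uv in [f(162,386),f(312,440)]: print("far",w2d(onz("scene",uv,.0598),-3.5,P).round(4))
g=(170+318/6-.5,150+395/6-.5); print("near-right",g,w2d(onz("top",g,.0598),-3.5,P).round(4))
g=(170+333/6-.5,150+220/6-.5); print("right edge",g,w2d(onz("top",g,.0598),-3.5,P).round(4))
# biases: pad corners by each cam
for u in [(0,0)]: pass
o=lambda px,py,x0,y0,k:(x0+px/k-.5,y0+py/k-.5)
for q in [(396,503),(62,388),(528,166),(216,68)]: print("pad scene",w2d(onz("scene",o(*q,380,285,6),.03),-3.5,P).round(4))
for q in [(103,80),(414,90),(68,490),(390,514)]: print("pad top",w2d(onz("top",o(*q,180,155,7),.03),-3.5,P).round(4))
E
```

```text
tcp [ 0.02804768 -0.00090788]
far [ 0.0577 -0.033 ]
far [0.0586 0.0283]
near-right (222.5, 215.33333333333331) [-0.0535 -0.0296]
right edge (225.0, 186.16666666666666) [ 0.0172 -0.03  ]
pad scene [0.074  0.0484]
pad scene [ 0.0761 -0.054 ]
pad scene [-0.0726  0.0526]
pad scene [-0.0726 -0.0531]
pad top [0.0736 0.0558]
pad top [ 0.0745 -0.0532]
pad top [-0.0728  0.0549]
pad top [-0.0766 -0.0558]
```

Call:
send_rows --steps '[[[0.001,0.001,0.008,0,-0.1,0],[0.001,0.001,0.015,0,-0.1,0],[0.001,0.001,0.02,0,-0.1,0],[0.001,0.001,0.023,0,-0.1,0],[0.001,0.001,0.0245,0,-0.1,0],[0.001,0.001,0.0245,0,-0.1,0]]]'

```text
clock: 13.65
tcp_pos: [0.6521, 0.2616, 0.0352]
orientation: [[-0.998, 0.06, 0.002], [0.06, 0.998, -0.0], [-0.002, -0.0, -1.0]]
ft_force: [-0.4, 0.1, -0.9]
opening: 0.674
```

Call:
send_rows --steps '[[[0,0,0.0005,0,0.1,0],[0,0,0.001,0,0.1,0],[0,0,0.002,0,0.1,0],[0,0,0.002,0,0.1,0]]]'

```text
clock: 14.05
tcp_pos: [0.6525, 0.2617, 0.0337]
orientation: [[-0.998, 0.06, 0.001], [0.06, 0.998, 0.0], [-0.001, 0.0, -1.0]]
ft_force: [0.0, -0.2, 1.6]
opening: 0.677
```

Contact is beginning (Fz 1.6 N). Release and rise.

Call:
send_rows --steps '[[[0,0,0,0,0,0],[0,0,0,0,0,0],[0,0,0,0,0,0],[0,0,0,0,0,0],[0,0,-0.01,0,0,0],[0,0,-0.03,0,0,0],[0,0,-0.07,0,0,0],[0,0,-0.09,0,0,0]]]' --jaw 0.075

```text
clock: 14.85
tcp_pos: [0.6537, 0.2621, 0.1283]
orientation: [[-0.998, 0.06, 0.006], [0.06, 0.998, 0.001], [-0.006, 0.002, -1.0]]
ft_force: [1.5, 0.3, 0.8]
opening: 0.877
```

```bash
python3 - <<'E'
from mv import *
t=d2w(-.042+.022,0); print(t); go([t[0],t[1],.14],flip=True)
E
```

```text
[0.5550373  0.01472097]
clk 14.85 at [0.6537 0.2621 0.1283] open 0.877 F [1.5 0.3 0.8]  shift [ 0.0836 -0.2528 -0.0127] turn [0.11 0.32 0.07]
```

Call:
send_rows --steps '[[[0.015,-0.04,-0.01,0,0.3,0],[0.03,-0.085,-0.01,0,0.3,0],[0.045,-0.13,-0.01,0,0.3,0],[0.06,-0.175,-0.01,0,0.3,0],[0.075,-0.22,-0.01,0,0.3,0],[0.0836,-0.2528,-0.01,0,0.3,0],[0.0836,-0.2528,0.01,0,0.3,0],[0.0836,-0.2528,0.03,0,0.3,0]]]' --jaw 0.0

```text
clock: 15.65
tcp_pos: [0.5563, 0.0132, 0.0993]
orientation: [[-0.998, 0.063, 0.005], [0.063, 0.998, 0.001], [-0.005, 0.002, -1.0]]
ft_force: [0.2, 0.4, -0.4]
opening: 0.006
```

```bash
python3 - <<'E'
from mv import *
go([.555,.0147,.068],flip=True)
s=imaging.read_camera("scene")[:,:,::-1]
t=imaging.read_camera("top")[:,:,::-1]
crop(s,380,285,100,95,6,"pics/s8.png")
crop(t,170,150,90,90,6,"pics/t8.png")
E
```

```text
clk 15.65 at [0.5563 0.0132 0.0993] open 0.006 F [ 0.2  0.4 -0.4]  shift [0.0016 0.0014 0.0313] turn [ 0.1   0.27 -0.08]
```

View pics/s8.png

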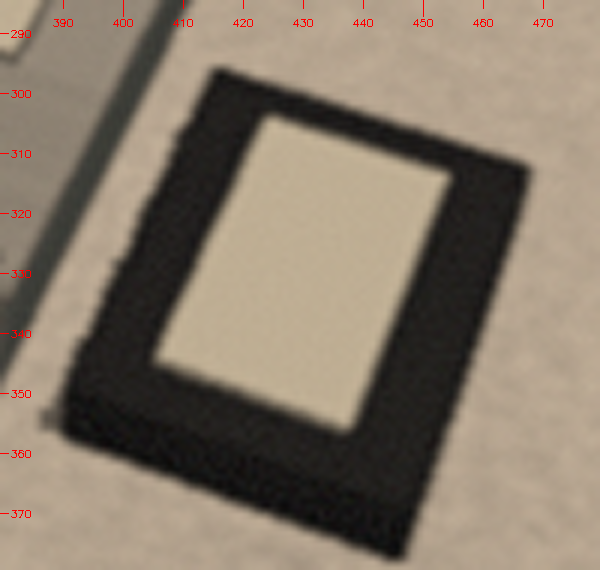

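View pics/t8.png

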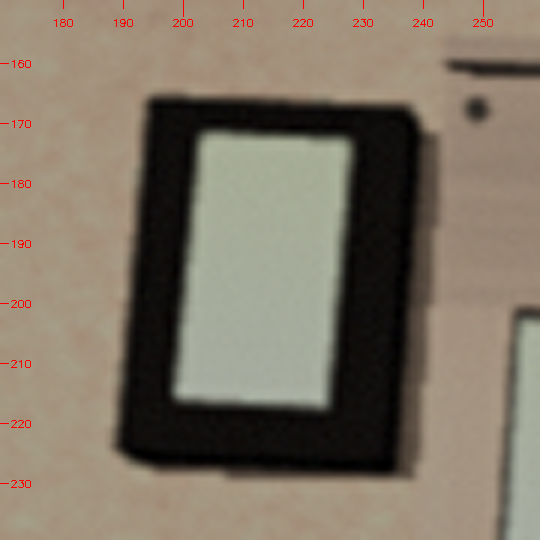

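```bash
python3 - <<'E'
from mv import *
from scipy.optimize import least_squares
o=lambda px,py,x0,y0,k:(x0+px/k-.5,y0+py/k-.5)
P=np.array([.6253,.2632])
# top edges sampled (crop t_pad k7 origin 180,155): edge points
far=[o(x,y,180,155,7) for x,y in [(120,80),(395,89)]]
near=[o(x,y,180,155,7) for x,y in [(120,509),(385,515)]]
left=[o(x,y,180,155,7) for x,y in [(101,120),(70,460)]]
right=[o(x,y,180,155,7) for x,y in [(415,120),(391,495)]]
sfar=[o(x,y,380,285,6) for x,y in [(75,393),(385,497)]]   # top edge of far face
snear=[o(x,y,380,285,6) for x,y in [(230,72),(520,163)]]
sleft=[o(x,y,380,285,6) for x,y in [(528,175),(420,470)]] #+y side
sright=[o(x,y,380,285,6) for x,y in [(208,80),(75,370)]]
def w(p,n,uv,z): return w2d(onz(n,uv,z),np.degrees(p[2]),p[:2])
def ft(p):
    r=[w(p,"top",u,.03)[0]-.075 for u in far]+[w(p,"top",u,0)[0]+.075 for u in near]+[w(p,"top",u,.03)[1]-.055 for u in left]+[w(p,"top",u,0)[1]+.055 for u in right]
    return np.array(r)*1000
def fs(p):
    r=[w(p,"scene",u,.03)[0]-.075 for u in sfar]+[w(p,"scene",u,.03)[0]+.075 for u in snear]+[w(p,"scene",u,.03)[1]-.055 for u in sleft]+[w(p,"scene",u,.03)[1]+.055 for u in sright]
    return np.array(r)*1000
for n,f in (("top",ft),("scene",fs)):
    s=least_squares(f,[.625,.263,-.06]); print(n,s.x[:2].round(4),np.degrees(s.x[2]).round(2),s.fun.round(1))
    if n=="top": c=[o(x,y,170,150,6) for x,y in [(199,130),(354,140),(172,401),(330,409)]]
    else: c=[o(x,y,380,285,6) for x,y in [(353,432),(153,361),(453,173),(267,114)]]
    q=np.array([onz(n,u,.034) for u in c]); m=q.mean(0); print("plate ctr",m.round(4),"rel pad",w2d(m,np.degrees(s.x[2]),s.x[:2]).round(4))
    for a,b in ((0,2),(1,3)): d=q[a]-q[b]; print(" yaw",np.degrees(np.arctan2(d[1],d[0])).round(2),np.linalg.norm(d).round(4))
    d=q[0]-q[1]; print(" wid",np.linalg.norm(d).round(4))
E
```

```text
top [0.6265 0.2661] -2.95 [-1.7 -1.9  1.3  2.2 -3.3 -2.2  2.8  2.7]
plate ctr [0.6284 0.2649 0.034 ] rel pad [ 0.002  -0.0011]
 yaw -4.14 0.1127
 yaw -4.11 0.1118
 wid 0.0632
scene [0.6263 0.2628] -3.28 [ 0.  -2.5  1.1  1.4 -0.9 -3.2  1.8  2.3]
plate ctr [0.6264 0.2632 0.034 ] rel pad [0.0002 0.0004]
 yaw -4.1 0.1134
 yaw -4.1 0.1133
 wid 0.0621
```

Plate 1 lies centred on the pad within about 2 mm, and its yaw is within about 1°. Next is the middle plate.

Call:
send_rows --steps '[[[0.0016,0.0014,0.015,0.1,0.2,0],[0.0016,0.0014,0.024,0.1,0.2,0],[0.0016,0.0014,0.03,0.1,0.2,0],[0.0016,0.0014,0.032,0.1,0.2,0],[0.0016,0.0014,0.034,0.1,0.2,0],[0.0016,0.0014,0.034,0.1,0.2,0]]]'

```text
clock: 16.35
tcp_pos: [0.5547, 0.0162, 0.068]
orientation: [[-0.998, 0.06, 0.001], [0.06, 0.998, -0.0], [-0.001, -0.0, -1.0]]
ft_force: [-5.4, 0.7, 21.0]
opening: 0.006
```

Call:
send_rows --steps '[[[0.01,0,0.0015,0,0,0],[0.02,0,0.002,0,0,0],[0.031,0,0.002,0,0,0],[0.042,0,0.002,0,0,0],[0.053,0,0.002,0,0,0],[0.062,0,0.002,0,0,0],[0.0665,0,0.002,0,0,0],[0.0665,0,0.002,0,0,0]]]'

```text
clock: 17.15
tcp_pos: [0.4894, 0.0202, 0.068]
orientation: [[-0.998, 0.06, 0.005], [0.06, 0.998, -0.001], [-0.005, -0.0, -1.0]]
ft_force: [-0.8, 0.1, 9.8]
opening: 0.004
```

Call:
send_rows --steps '[[[0,0,-0.02,0,0,0],[0.02,0,-0.05,0,0,0],[0.05,0,-0.06,0,0,0],[0.05,0,-0.06,0,0,0]]]' --jaw 0.08

```text
clock: 17.55
tcp_pos: [0.4368, 0.0238, 0.1287]
orientation: [[-0.998, 0.059, 0.005], [0.059, 0.998, -0.001], [-0.005, -0.0, -1.0]]
ft_force: [0.5, -0.6, -0.2]
opening: 0.678
```

```bash
python3 - <<'E'
from mv import *
print(w2d(env.get_state()["tcp_pos"]))
t=d2w(-.134,0); go([t[0],t[1],.08],flip=True)
s=imaging.read_camera("scene")[:,:,::-1]
t=imaging.read_camera("top")[:,:,::-1]
crop(s,270,170,120,110,5,"pics/s9.png")
crop(t,270,200,130,110,6,"pics/t9.png")
E
```

```text
[-0.1385335   0.00181439]
clk 17.55 at [0.4368 0.0238 0.1287] open 0.678 F [ 0.5 -0.6 -0.2]  shift [-0.0043 -0.0018  0.0487] turn [-0.02  0.27  0.13]
```

View pics/s9.png

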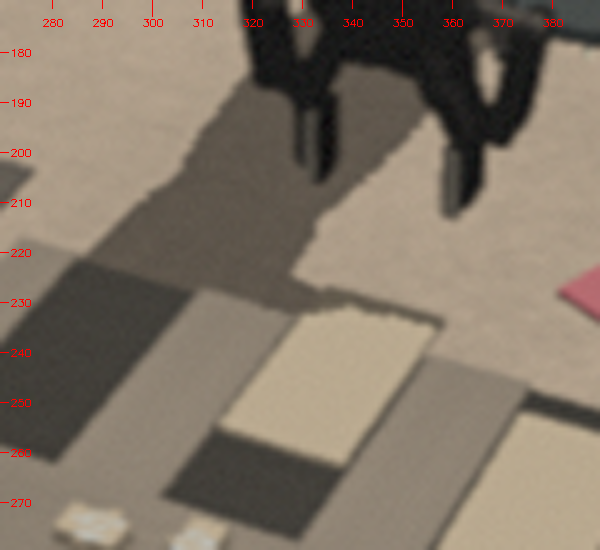

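```bash
python3 - <<'E'
from mv import *
f=lambda x,y:(270+x/5-.5,170+y/5-.5)
for q in [(218,427),(342,467)]: print(w2d(onz("scene",f(*q),.06)).round(4))
o2=lambda px,py:(210+px/3.7-.5,215+py/3.7-.5)
for q in [(345,200),(444,230)]: print(w2d(onz("scene",o2(*q),.06)).round(4))
E
```

```text
[-0.0336 -0.0325]
[-0.0325  0.0272]
[ 0.0143 -0.0324]
[0.0129 0.0293]
```

View pics/t9.png

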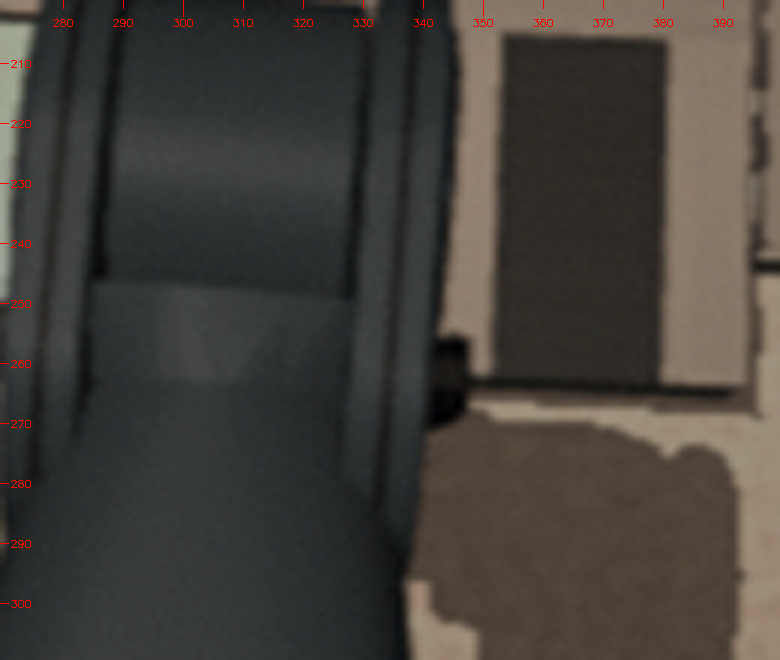

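The middle plate moved only 47 mm, so overhang is about 29 mm. I'll drag it about 18 mm more.

```bash
python3 - <<'E'
from mv import *
t=d2w(-.064,0); go([t[0],t[1],.068],flip=True)
E
```

```text
clk 17.65 at [0.4386 0.0235 0.1271] open 0.849 F [-0.   0.5 -0.3]  shift [-0.0725 -0.0017  0.0595] turn [-0.02  0.29  0.11]
```

Call:
send_rows --steps '[[[-0.035,-0.002,0,0,0.3,0],[-0.0725,-0.002,0,0,0.3,0],[-0.0725,-0.002,0.01,0,0.3,0],[-0.0725,-0.002,0.03,0,0.3,0],[-0.0725,-0.002,0.045,0,0.3,0],[-0.0725,-0.002,0.054,0,0.3,0],[-0.0725,-0.002,0.06,0,0.3,0],[-0.0725,-0.002,0.061,0,0.3,0]]]' --jaw 0.0

```text
clock: 18.45
tcp_pos: [0.5117, 0.0171, 0.068]
orientation: [[-0.998, 0.059, 0.001], [0.059, 0.998, -0.001], [-0.001, -0.0, -1.0]]
ft_force: [-1.9, 0.1, 10.2]
opening: 0.002
```

Call:
send_rows --steps '[[[0,0,0.001,0,0,0],[0,0,0.002,0,0,0],[0,0,0.002,0,0,0]]]'

```text
clock: 18.75
tcp_pos: [0.5126, 0.0171, 0.0681]
orientation: [[-0.998, 0.059, 0.004], [0.059, 0.998, -0.001], [-0.004, -0.001, -1.0]]
ft_force: [-2.3, 0.4, 8.3]
opening: 0.002
```

Call:
send_rows --steps '[[[0.003,0,0.0035,0,0,0],[0.007,0,0.0035,0,0,0],[0.011,0,0.0035,0,0,0],[0.015,0,0.0035,0,0,0],[0.019,0,0.0035,0,0,0],[0.02,0,0.0035,0,0,0],[0.02,0,0.0035,0,0,0]]]'

```text
clock: 19.45
tcp_pos: [0.4965, 0.0179, 0.0681]
orientation: [[-0.998, 0.059, 0.013], [0.059, 0.998, -0.002], [-0.014, -0.001, -1.0]]
ft_force: [2.8, 1.0, 9.8]
opening: -0.003
```

Call:
send_rows --steps '[[[0,0,-0.02,0,0,0],[0.02,0,-0.05,0,0,0],[0.045,0,-0.06,0,0,0],[0.045,0,-0.06,0,0,0]]]' --jaw 0.08

```text
clock: 19.85
tcp_pos: [0.45, 0.0208, 0.1294]
orientation: [[-0.998, 0.059, 0.016], [0.059, 0.998, -0.002], [-0.016, -0.001, -1.0]]
ft_force: [0.1, -0.9, -0.5]
opening: 0.681
```

```bash
python3 - <<'E'
from mv import *
print(w2d(env.get_state()["tcp_pos"]))
t=d2w(-.134,0); go([t[0],t[1],.08],flip=True)
s=imaging.read_camera("scene")[:,:,::-1]
crop(s,270,170,120,110,5,"pics/s10.png")
E
```

```text
[-0.12521235 -0.00030341]
clk 19.85 at [0.45   0.0208 0.1294] open 0.681 F [ 0.1 -0.9 -0.5]  shift [0.0096 0.0004 0.0492] turn [-0.06  0.9   0.14]
```

View pics/s10.png

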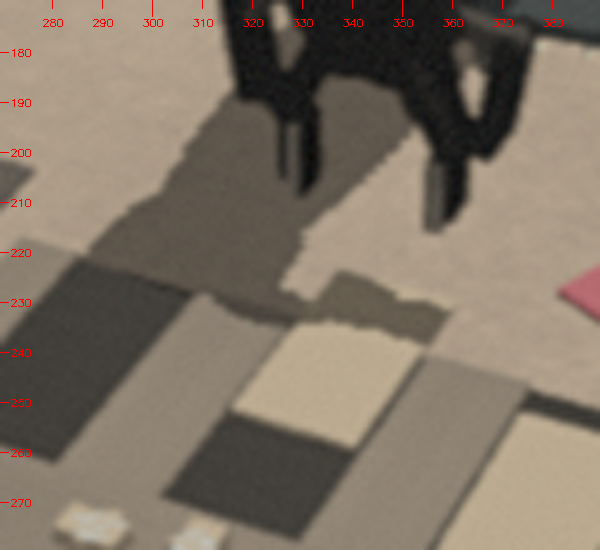

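```bash
python3 - <<'E'
from mv import *
f=lambda x,y:(270+x/5-.5,170+y/5-.5)
for q in [(230,409),(356,449)]: print(w2d(onz("scene",f(*q),.06)).round(4))
print(w2d([.5126,.0171]),w2d([.4965,.0179]))
E
```

```text
[-0.0464 -0.0332]
[-0.0454  0.0278]
[-0.06250339 -0.00021614] [-0.0786222  -0.00040052]
```

Call:
send_rows --steps '[[[0.006,0.0004,0.01,0,0.9,0],[0.006,0.0004,0.03,0,0.9,0],[0.006,0.0004,0.045,0,0.9,0],[0.006,0.0004,0.055,0,0.9,0],[0.006,0.0004,0.063,0,0.9,0],[0.006,0.0004,0.069,0,0.9,0],[0.006,0.0004,0.071,0,0.9,0],[0.006,0.0004,0.071,0,0.9,0]]]'

```text
clock: 20.7
tcp_pos: [0.446, 0.0214, 0.0571]
orientation: [[-0.998, 0.059, -0.0], [0.059, 0.998, -0.001], [-0.0, -0.001, -1.0]]
ft_force: [0.2, -0.0, 0.4]
opening: 0.934
```

```bash
python3 - <<'E'
from mv import *
t=d2w(-.131,0); go([t[0],t[1],.0585],flip=True)
E
```

```text
clk 20.7 at [0.446  0.0214 0.0571] open 0.934 F [ 0.2 -0.   0.4]  shift [ 0.0018  0.     -0.0014] turn [-0.06  0.    0.13]
```

Call:
send_rows --steps '[[[0.002,0,-0.0024,0,0,0],[0.002,0,-0.0024,0,0,0],[0.002,0,-0.0024,0,0,0]]]'

```text
clock: 21.0
tcp_pos: [0.4446, 0.0214, 0.0603]
orientation: [[-0.998, 0.059, 0.002], [0.059, 0.998, -0.001], [-0.002, -0.001, -1.0]]
ft_force: [-0.2, -0.3, 0.3]
opening: 0.937
```

Call:
send_rows --steps '[[[0,0,0,0,0,0],[0,0,0,0,0,0],[0,0,0,0,0,0],[0,0,0,0,0,0],[0,0,0,0,0,0]]]' --jaw 0.05

```text
clock: 21.5
tcp_pos: [0.445, 0.0214, 0.0611]
orientation: [[-0.998, 0.059, 0.003], [0.059, 0.998, -0.001], [-0.003, -0.001, -1.0]]
ft_force: [-2.1, 0.1, 5.5]
opening: 0.671
```

Call:
send_rows --steps '[[[0,0,-0.003,0,0,0],[0,0,-0.008,0,0,0],[0,0,-0.015,0,0,0],[0,0,-0.025,0,0,0],[0,0,-0.025,0,0,0]]]'

```text
clock: 22.0
tcp_pos: [0.4463, 0.0212, 0.0881]
orientation: [[-0.998, 0.059, 0.006], [0.059, 0.998, -0.002], [-0.006, -0.001, -1.0]]
ft_force: [0.1, -0.7, -0.9]
opening: 0.669
```

```bash
python3 - <<'E'
from mv import *
s=imaging.read_camera("scene")[:,:,::-1]
crop(s,270,170,120,110,5,"pics/s11.png")
go([.592,.2655,.13],yaw=-3.4,flip=True)
E
```

```text
clk 22.05 at [0.446  0.0213 0.0874] open 0.665 F [-0.  -0.5 -0.5]  shift [-0.1316  0.2523 -0.0423] turn [-0.07  0.3   0.03]
```

View pics/s11.png

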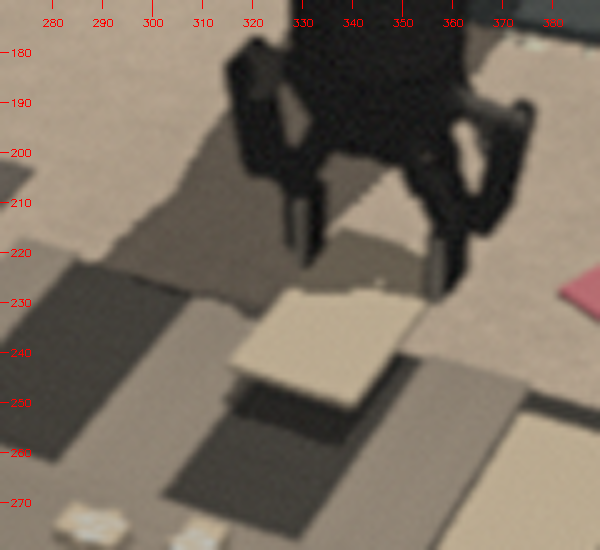

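Call:
send_rows --steps '[[[-0.005,0.01,-0.02,0,0.3,0],[-0.02,0.035,-0.04,0,0.3,0],[-0.04,0.07,-0.042,0,0.3,0],[-0.06,0.11,-0.042,0,0.3,0],[-0.08,0.15,-0.042,0,0.3,0],[-0.1,0.19,-0.042,0,0.3,0],[-0.12,0.225,-0.042,0,0.3,0],[-0.13,0.25,-0.042,0,0.3,0]]]'

```text
clock: 22.85
tcp_pos: [0.5913, 0.2656, 0.1287]
orientation: [[-0.998, 0.057, -0.0], [0.057, 0.998, -0.001], [0.0, -0.001, -1.0]]
ft_force: [-0.7, -0.3, -0.1]
opening: 0.664
```

```bash
python3 - <<'E'
from mv import *
go([.592,.2655,.065],yaw=-3.6,flip=True)
E
```

```text
clk 22.85 at [0.5913 0.2656 0.1287] open 0.664 F [-0.7 -0.3 -0.1]  shift [-0.0008 -0.      0.0637] turn [-0.06 -0.    0.3 ]
```

Call:
send_rows --steps '[[[0,0,0.01,0,0,0.3],[0,0,0.025,0,0,0.3],[0,0,0.04,0,0,0.3],[0,0,0.052,0,0,0.3],[0,0,0.06,0,0,0.3],[0,0,0.064,0,0,0.3],[0,0,0.064,0,0,0.3]]]'

```text
clock: 23.55
tcp_pos: [0.5907, 0.265, 0.064]
orientation: [[-0.998, 0.063, -0.001], [0.063, 0.998, -0.001], [0.001, -0.001, -1.0]]
ft_force: [-0.6, 0.8, -0.9]
opening: 0.667
```

```bash
python3 - <<'E'
from mv import *
go([.592,.2655,.065],yaw=-3.6,flip=True)
s=imaging.read_camera("scene")[:,:,::-1]
t=imaging.read_camera("top")[:,:,::-1]
crop(s,380,275,100,105,5.5,"pics/s12.png")
crop(t,170,150,90,90,6,"pics/t12.png")
E
```

```text
clk 23.55 at [0.5907 0.265  0.064 ] open 0.667 F [-0.6  0.8 -0.9]  shift [-0.0013  0.0006 -0.001 ] turn [-0.08 -0.07 -0.03]
```

View pics/s12.png

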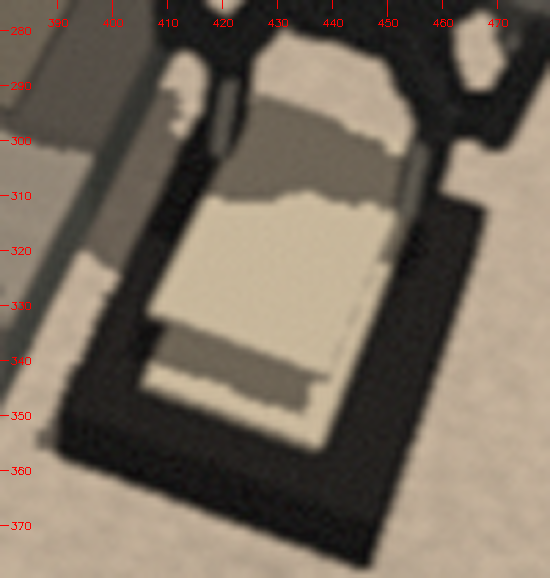

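View pics/t12.png

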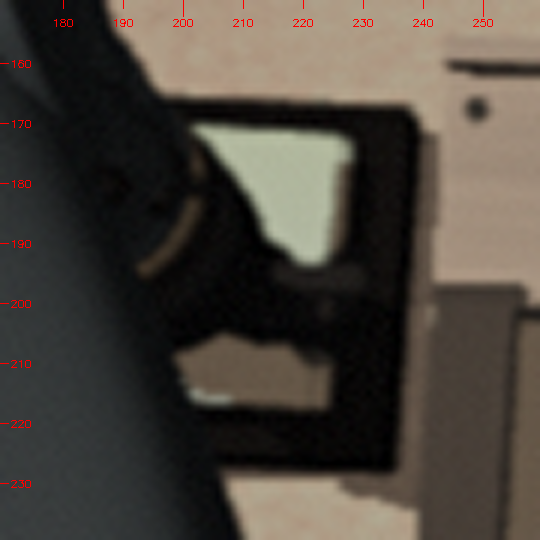

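```bash
python3 - <<'E'
from mv import *
P=np.array([.6264,.2633])
f=lambda x,y:(380+x/5.5-.5,275+y/5.5-.5)
q=[onz("scene",f(*c),.063) for c in [(148,318),(328,380)]]
for c in q: print(w2d(c,-3.5,P).round(4))
q=[onz("scene",f(*c),.034) for c in [(140,386),(322,450)]]
for c in q: print("plate1",w2d(c,-3.5,P).round(4))
print(w2d(env.get_state()["tcp_pos"],-3.5,P))
f=lambda x,y:(170+x/6-.5,150+y/6-.5)
print("top",w2d(onz("top",f(355,140),.063),-3.5,P).round(4),w2d(onz("top",f(355,140),.034),-3.5,P).round(4),w2d(onz("top",f(329,408),.034),-3.5,P).round(4))
E
```

```text
[ 0.0521 -0.0333]
[0.0521 0.0267]
plate1 [ 0.0568 -0.0319]
plate1 [0.0566 0.0298]
[-3.4828685e-02  7.3325960e-05]
top [ 0.0482 -0.0371] [ 0.0573 -0.0309] [-0.0541 -0.0288]
```

Call:
send_rows --steps '[[[-0.0035,0.0005,0.006,0,0,0],[-0.0035,0.0005,0.012,0,0,0],[-0.0035,0.0005,0.017,0,0,0],[-0.0035,0.0005,0.02,0,0,0],[-0.0035,0.0005,0.022,0,0,0],[-0.0035,0.0005,0.022,0,0,0],[-0.0035,0.0005,0.022,0,0,0]]]'

```text
clock: 24.35
tcp_pos: [0.5952, 0.2658, 0.0435]
orientation: [[-0.998, 0.063, 0.001], [0.063, 0.998, -0.001], [-0.001, -0.0, -1.0]]
ft_force: [0.3, -0.5, 0.0]
opening: 0.667
```

```bash
python3 - <<'E'
from mv import *
s=imaging.read_camera("scene")[:,:,::-1]
crop(s,380,275,100,105,5.5,"pics/s13.png")
print(env.get_state()["tcp_pos"],env.get_state()["ft_force"])
E
```

```text
[0.59536048 0.2658413  0.04369358] [-0.29371369  0.59366058  0.10233252]
```

View pics/s13.png

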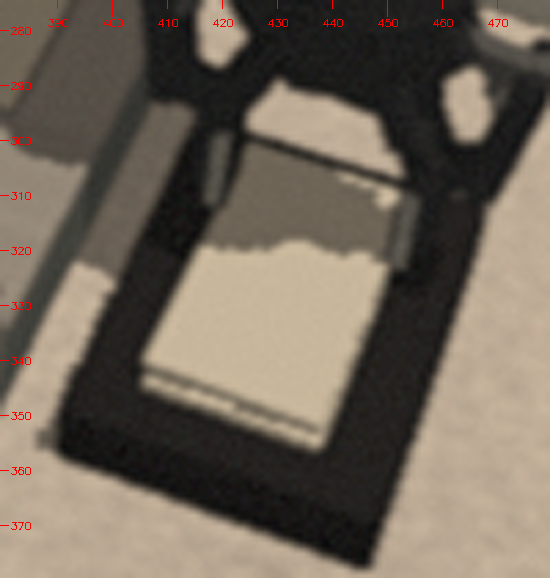

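Call:
send_rows --steps '[[[-0.001,0,0.0015,0,0,0],[-0.001,0,0.003,0,0,0],[-0.001,0,0.004,0,0,0],[-0.001,0,0.005,0,0,0],[-0.001,0,0.005,0,0,0]]]'

```text
clock: 24.9
tcp_pos: [0.5968, 0.2659, 0.0397]
orientation: [[-0.998, 0.063, 0.003], [0.063, 0.998, -0.0], [-0.003, -0.0, -1.0]]
ft_force: [-1.0, -0.5, 3.7]
opening: 0.668
```

Contact at 3.7 N with TCP height 0.0397, as expected. Release and rise.

Call:
send_rows --steps '[[[0,0,0,0,0,0],[0,0,0,0,0,0],[0,0,0,0,0,0],[0,0,0,0,0,0],[0,0,-0.01,0,0,0],[0,0,-0.03,0,0,0],[0,0,-0.07,0,0,0],[0,0,-0.09,0,0,0]]]' --jaw 0.075

```text
clock: 25.7
tcp_pos: [0.5979, 0.2664, 0.134]
orientation: [[-0.998, 0.063, 0.007], [0.063, 0.998, 0.001], [-0.007, 0.002, -1.0]]
ft_force: [1.6, -0.1, 1.4]
opening: 0.877
```

```bash
python3 - <<'E'
from mv import *
t=d2w(-.0408+.022,.1148); print(t); go([t[0],t[1],.11],flip=True)
E
```

```text
[0.56324344 0.12923359]
clk 25.7 at [0.5979 0.2664 0.134 ] open 0.877 F [ 1.6 -0.1  1.4]  shift [ 0.0262 -0.1391  0.0236] turn [ 0.1   0.42 -0.11]
```

Call:
send_rows --steps '[[[0.005,-0.04,-0.01,0,0.4,0],[0.015,-0.085,-0.01,0,0.4,0],[0.026,-0.125,-0.005,0,0.4,0],[0.026,-0.139,0.005,0,0.4,0],[0.026,-0.139,0.025,0,0.4,0],[0.026,-0.139,0.042,0,0.4,0],[0.026,-0.139,0.052,0,0.4,0],[0.026,-0.139,0.058,0,0.4,0]]]' --jaw 0.0

```text
clock: 26.5
tcp_pos: [0.5632, 0.1296, 0.0745]
orientation: [[-0.998, 0.063, -0.001], [0.063, 0.998, 0.002], [0.001, 0.002, -1.0]]
ft_force: [0.1, -0.1, 0.3]
opening: -0.003
```

```bash
python3 - <<'E'
from mv import *
go([.5632,.1292,.068],flip=True)
s=imaging.read_camera("scene")[:,:,::-1]
t=imaging.read_camera("top")[:,:,::-1]
crop(s,380,285,100,95,6,"pics/s14.png")
crop(t,170,150,90,90,6,"pics/t14.png")
E
```

```text
clk 26.5 at [0.5632 0.1296 0.0745] open -0.003 F [ 0.1 -0.1  0.3]  shift [-0.     -0.0004  0.0065] turn [ 0.1  -0.07 -0.09]
```

View pics/s14.png

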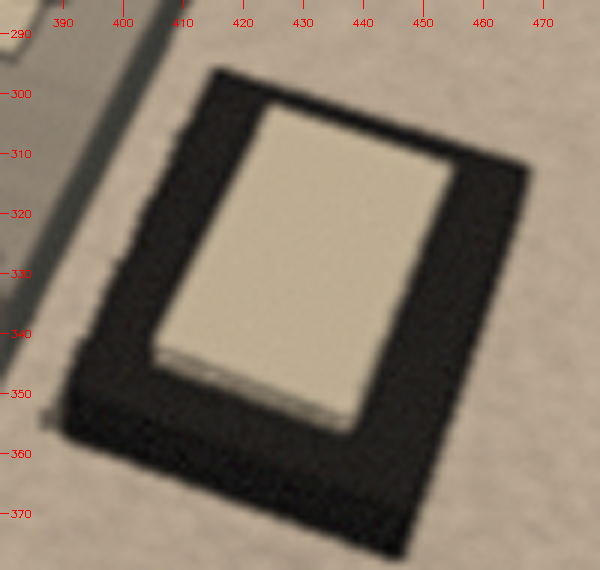

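View pics/t14.png

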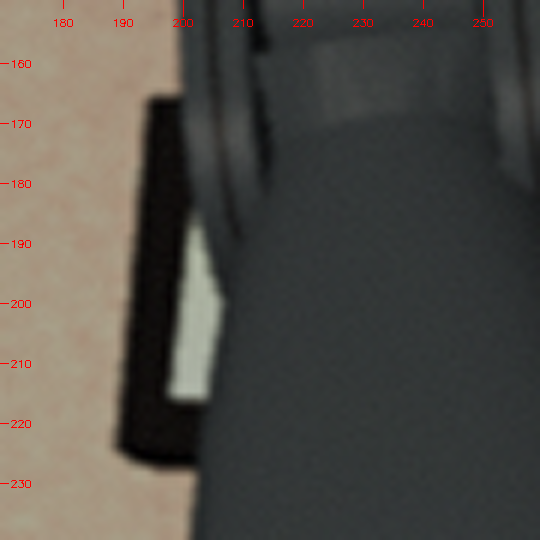

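The two plates are stacked and aligned in the scene view, edges within about 1 px. Now the left plate.

Call:
send_rows --steps '[[[0,0,0.004,0,0,0],[0,0,0.0065,0,0,0],[0,0,0.008,0,0,0],[0,0,0.009,0,0,0],[0,0,0.009,0,0,0]]]'

```text
clock: 27.1
tcp_pos: [0.5642, 0.13, 0.0681]
orientation: [[-0.998, 0.062, 0.002], [0.062, 0.998, 0.002], [-0.002, 0.002, -1.0]]
ft_force: [-1.9, -0.1, 7.0]
opening: -0.001
```

Call:
send_rows --steps '[[[0.005,0,0.0035,0,0,0],[0.014,0,0.0035,0,0,0],[0.024,0,0.0035,0,0,0],[0.034,0,0.0035,0,0,0],[0.044,0,0.0035,0,0,0],[0.054,0,0.0035,0,0,0],[0.064,0,0.0035,0,0,0],[0.069,0,0.0035,0,0,0]]]'

```text
clock: 27.9
tcp_pos: [0.4983, 0.1347, 0.0681]
orientation: [[-0.998, 0.062, 0.01], [0.062, 0.998, 0.003], [-0.01, 0.004, -1.0]]
ft_force: [2.0, 0.2, 7.1]
opening: -0.001
```

Call:
send_rows --steps '[[[0,0,-0.02,0,0,0],[0.02,0,-0.05,0,0,0],[0.04,0,-0.06,0,0,0],[0.04,0,-0.06,0,0,0]]]' --jaw 0.08

```text
clock: 28.3
tcp_pos: [0.4579, 0.1375, 0.1306]
orientation: [[-0.998, 0.061, 0.014], [0.061, 0.998, 0.004], [-0.014, 0.005, -1.0]]
ft_force: [-0.5, -0.4, 0.4]
opening: 0.68
```

```bash
python3 - <<'E'
from mv import *
print(w2d(env.get_state()["tcp_pos"]))
t=d2w(-.131,.1148); go([t[0],t[1],.0595],flip=True)
s=imaging.read_camera("scene")[:,:,::-1]
crop(s,320,180,120,120,5,"pics/s15.png")
E
```

```text
[-0.12442117  0.11663308]
clk 28.3 at [0.4579 0.1375 0.1306] open 0.68 F [-0.5 -0.4  0.4]  shift [ 0.0076 -0.0022  0.071 ] turn [ 0.27  0.81 -0.01]
```

View pics/s15.png

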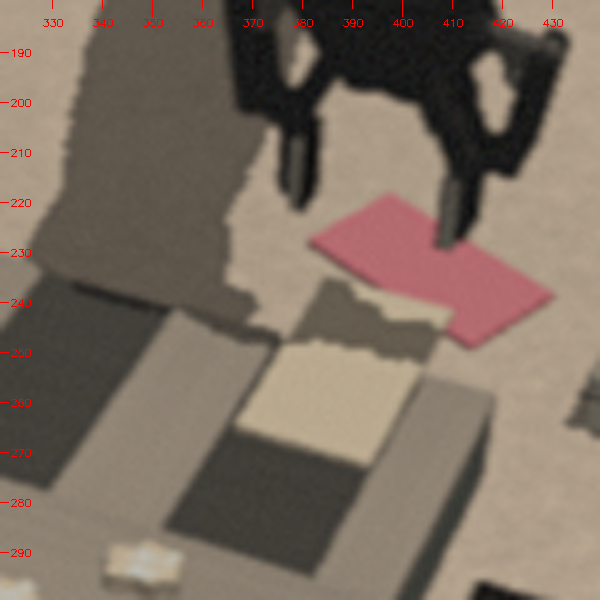

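```bash
python3 - <<'E'
from mv import *
f=lambda x,y:(320+x/5-.5,180+y/5-.5)
for q in [(235,427),(368,467),(323,275),(452,310),(165,527),(312,577)]: print(w2d(onz("scene",f(*q),.06)).round(4))
E
```

```text
[-0.0519  0.0846]
[-0.052   0.1437]
[-0.1634  0.082 ]
[-0.1636  0.1429]
[0.0151 0.0817]
[0.0165 0.1452]
```

Call:
send_rows --steps '[[[0.0076,-0.002,0.01,0.2,0.8,0],[0.0076,-0.002,0.03,0.2,0.8,0],[0.0076,-0.002,0.045,0.2,0.8,0],[0.0076,-0.002,0.055,0.2,0.8,0],[0.0076,-0.002,0.064,0.2,0.8,0],[0.0076,-0.002,0.07,0.2,0.8,0],[0.0076,-0.002,0.071,0.2,0.8,0],[0.0076,-0.002,0.071,0.2,0.8,0]]]'

```text
clock: 29.15
tcp_pos: [0.4519, 0.136, 0.0581]
orientation: [[-0.998, 0.062, -0.0], [0.062, 0.998, 0.001], [0.0, 0.001, -1.0]]
ft_force: [0.3, 0.3, -0.7]
opening: 0.941
```

```bash
python3 - <<'E'
from mv import *
t=d2w(-.131,.1148); go([t[0],t[1],.0590],flip=True)
E
```

```text
clk 29.15 at [0.4519 0.136  0.0581] open 0.941 F [ 0.3  0.3 -0.7]  shift [ 0.0006  0.     -0.0009] turn [ 0.05 -0.01 -0.03]
```

Call:
send_rows --steps '[[[0.001,0,-0.001,0,0,0],[0.001,0,-0.001,0,0,0],[0.001,0,-0.001,0,0,0],[0.001,0,-0.001,0,0,0],[0.001,0,-0.001,0,0,0],[0.001,0,-0.001,0,0,0]]]' --jaw 0.05

```text
clock: 29.75
tcp_pos: [0.4517, 0.1363, 0.0605]
orientation: [[-0.998, 0.061, 0.002], [0.061, 0.998, 0.001], [-0.002, 0.001, -1.0]]
ft_force: [-1.9, 0.8, 5.9]
opening: 0.671
```

Call:
send_rows --steps '[[[0,0,-0.003,0,0,0],[0,0,-0.008,0,0,0],[0,0,-0.018,0,0,0],[0,0,-0.035,0,0,0],[0,0,-0.055,0,0,0],[0,0,-0.07,0,0,0],[0,0,-0.07,0,0,0]]]'

```text
clock: 30.45
tcp_pos: [0.4536, 0.1365, 0.1336]
orientation: [[-0.998, 0.062, 0.007], [0.062, 0.998, 0.002], [-0.007, 0.003, -1.0]]
ft_force: [0.9, -0.1, -0.1]
opening: 0.673
```

```bash
python3 - <<'E'
from mv import *
# plate centre ~ .0275 ahead of tcp
a=np.radians(-3.5); t=np.array([.6264,.2633])-.0275*np.array([np.cos(a),np.sin(a)]); print(t)
go([t[0],t[1],.13],yaw=-3.6,flip=True)
E
```

```text
[0.59895129 0.26497883]
clk 30.45 at [0.4536 0.1365 0.1336] open 0.673 F [ 0.9 -0.1 -0.1]  shift [-0.1372  0.1372  0.0049] turn [0.15 0.42 0.07]
```

Call:
send_rows --steps '[[[-0.02,0.02,0,0,0.4,0],[-0.05,0.05,0,0,0.4,0],[-0.08,0.08,0,0,0.4,0],[-0.11,0.11,0,0,0.4,0],[-0.13,0.13,0,0,0.4,0],[-0.137,0.137,0.01,0,0.4,0],[-0.137,0.137,0.03,0,0.4,0],[-0.137,0.137,0.05,0,0.4,0]]]'

```text
clock: 31.25
tcp_pos: [0.5986, 0.2646, 0.0831]
orientation: [[-0.998, 0.061, -0.001], [0.061, 0.998, 0.002], [0.001, 0.002, -1.0]]
ft_force: [-0.3, 0.1, -0.1]
opening: 0.672
```

```bash
python3 - <<'E'
from mv import *
go([.599,.265,.06],yaw=-3.6,flip=True)
E
```

```text
clk 31.25 at [0.5986 0.2646 0.0831] open 0.672 F [-0.3  0.1 -0.1]  shift [-0.0004  0.0004  0.0231] turn [ 0.09 -0.06  0.09]
```

Call:
send_rows --steps '[[[0,0.0004,0.01,0,0,0],[0,0.0004,0.02,0,0,0],[0,0.0004,0.03,0,0,0],[0,0.0004,0.035,0,0,0],[0,0.0004,0.036,0,0,0],[0,0.0004,0.036,0,0,0]]]'

```text
clock: 31.85
tcp_pos: [0.5988, 0.2651, 0.0476]
orientation: [[-0.998, 0.061, -0.0], [0.061, 0.998, 0.002], [0.0, 0.002, -1.0]]
ft_force: [0.4, -0.1, 0.2]
opening: 0.671
```

```bash
python3 - <<'E'
from mv import *
s=imaging.read_camera("scene")[:,:,::-1]
crop(s,380,275,100,105,5.5,"pics/s16.png")
go([.599,.265,.0425],yaw=-3.6,flip=True)
E
```

```text
clk 31.9 at [0.599  0.2652 0.048 ] open 0.671 F [ 0.3 -0.9 -0.1]  shift [ 0.     -0.0003  0.0055] turn [0.13 0.01 0.08]
```

View pics/s16.png

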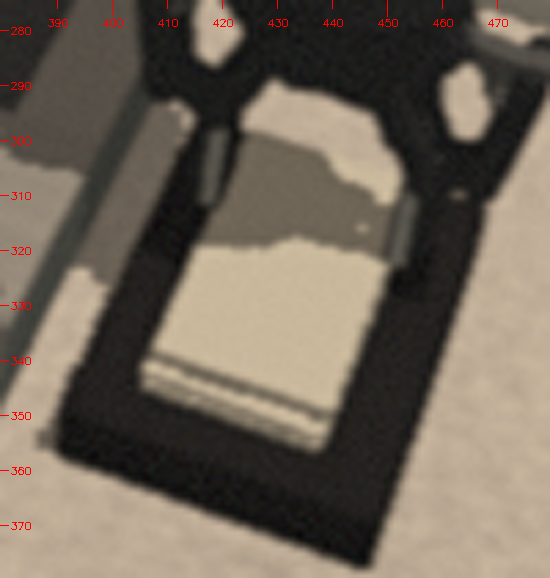

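Call:
send_rows --steps '[[[0,-0.001,0.002,0,0,0],[0,-0.001,0.004,0,0,0],[0,-0.001,0.005,0,0,0],[0,-0.001,0.006,0,0,0],[0,-0.001,0.0065,0,0,0]]]'

```text
clock: 32.4
tcp_pos: [0.5996, 0.2644, 0.043]
orientation: [[-0.998, 0.061, 0.002], [0.061, 0.998, 0.002], [-0.002, 0.003, -1.0]]
ft_force: [-2.2, -1.1, 6.0]
opening: 0.671
```

Call:
send_rows --steps '[[[0,0,0,0,0,0],[0,0,0,0,0,0],[0,0,0,0,0,0],[0,0,0,0,0,0],[0,0,-0.01,0,0,0],[0,0,-0.03,0,0,0],[0,0,-0.07,0,0,0],[0,0,-0.1,0,0,0]]]' --jaw 0.075

```text
clock: 33.2
tcp_pos: [0.5996, 0.2642, 0.1454]
orientation: [[-0.998, 0.061, 0.003], [0.061, 0.998, 0.003], [-0.003, 0.003, -1.0]]
ft_force: [0.7, -0.5, 0.6]
opening: 0.875
```

```bash
python3 - <<'E'
from mv import *
go([.42,-.15,.18],yaw=0,flip=True)
E
```

```text
clk 33.2 at [0.5996 0.2642 0.1454] open 0.875 F [ 0.7 -0.5  0.6]  shift [ 0.1537 -0.4243 -0.0364] turn [ 0.17  0.18 -3.52]
```

Call:
send_rows --steps '[[[0.02,-0.045,-0.03,0,0,-1],[0.04,-0.09,-0.036,0,0,-2],[0.06,-0.135,-0.036,0,0,-3],[0.08,-0.18,-0.036,0,0,-3.5],[0.1,-0.225,-0.036,0,0,-3.5],[0.12,-0.27,-0.036,0,0,-3.5],[0.14,-0.3,-0.036,0,0,-3.5],[0.14,-0.3,-0.036,0,0,-3.5]]]' --jaw 0.045

```text
clock: 34.0
tcp_pos: [0.4391, -0.0299, 0.1809]
orientation: [[-1.0, 0.006, 0.003], [0.006, 1.0, 0.001], [-0.003, 0.001, -1.0]]
ft_force: [0.3, 0.4, -0.1]
opening: 0.525
```

```bash
python3 - <<'E'
from mv import *
s=imaging.read_camera("scene")[:,:,::-1]
t=imaging.read_camera("top")[:,:,::-1]
cv2.imwrite("pics/t17.png",t);cv2.imwrite("pics/s17.png",s)
crop(s,380,285,100,95,6,"pics/s17p.png")
crop(t,170,150,90,90,6,"pics/t17p.png")
crop(t,405,255,90,80,7,"pics/t17m.png")
crop(s,200,175,90,60,8,"pics/s17m.png")
E
```

```text
(no output)
```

View pics/t17.png

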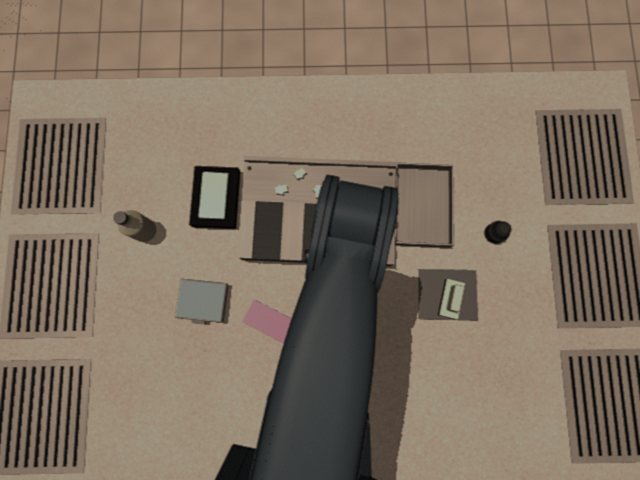

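View pics/s17p.png

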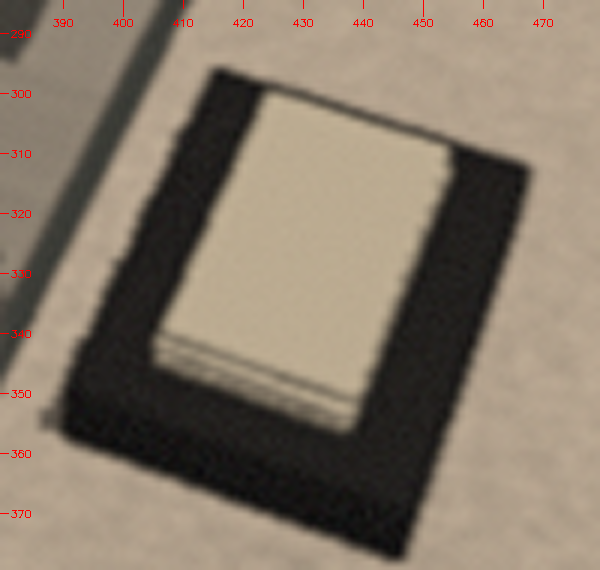

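View pics/t17p.png

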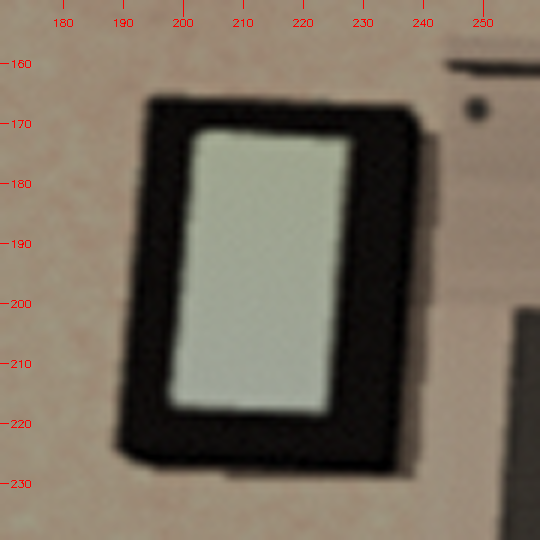

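View pics/t17m.png

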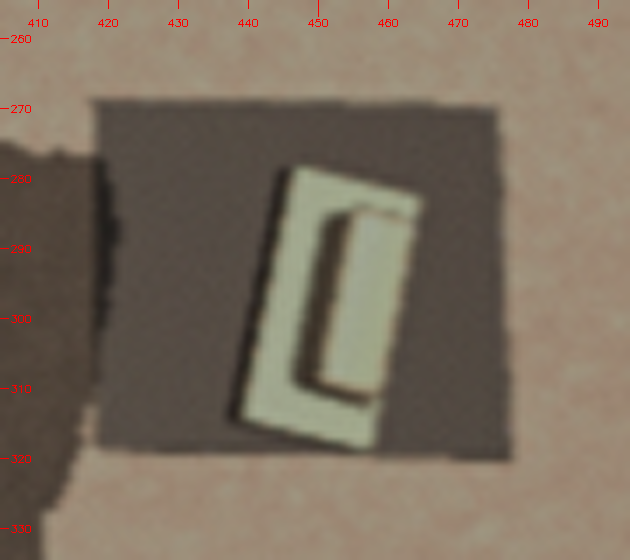

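View pics/s17m.png

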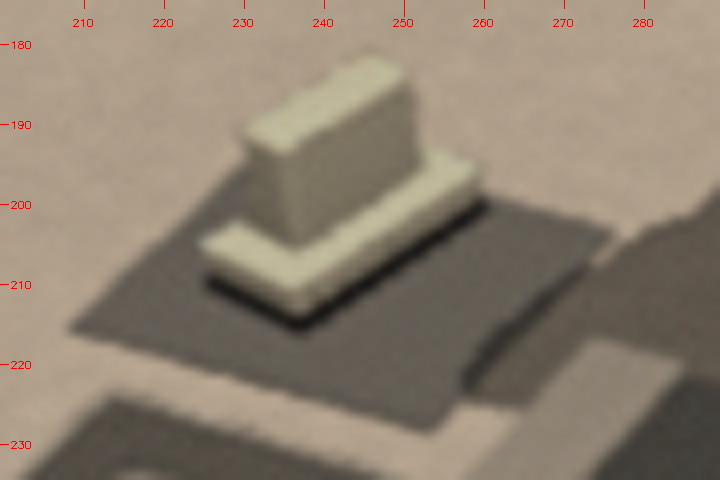

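The pile is aligned within 1–2 mm and centred, and the scraper hasn't moved. Next I approach the scraper.

```bash
python3 - <<'E'
from mv import *
go([.369,-.297,.12],yaw=-15,flip=True)
E
```

```text
clk 34.1 at [ 0.4415 -0.0273  0.181 ] open 0.525 F [ 0.4 -0.4 -0.3]  shift [ 0.0722 -0.2701  0.0598] turn [ 0.22  0.28 14.86]
```

Call:
send_rows --steps '[[[0.01,-0.045,0,0,0,3],[0.025,-0.09,0,0,0,7],[0.04,-0.135,0.01,0,0,11],[0.055,-0.18,0.02,0.2,0.3,14.8],[0.065,-0.23,0.04,0.2,0.3,14.8],[0.0722,-0.27,0.06,0.2,0.3,14.8],[0.0722,-0.27,0.06,0.2,0.3,14.8],[0.0722,-0.27,0.06,0.2,0.3,14.8]]]'

```text
clock: 34.9
tcp_pos: [0.3694, -0.2965, 0.119]
orientation: [[-0.966, 0.258, -0.001], [0.258, 0.966, 0.003], [0.002, 0.002, -1.0]]
ft_force: [0.0, 0.3, -0.3]
opening: 0.524
```

```bash
python3 - <<'E'
from mv import *
go([.369,-.297,.04],yaw=-15,flip=True)
s=imaging.read_camera("scene")[:,:,::-1]
t=imaging.read_camera("top")[:,:,::-1]
crop(s,190,145,100,85,7,"pics/s18.png")
crop(t,405,255,90,80,7,"pics/t18.png")
E
```

```text
clk 34.9 at [ 0.3694 -0.2965  0.119 ] open 0.524 F [ 0.   0.3 -0.3]  shift [ 0.0001 -0.0008  0.079 ] turn [ 0.13 -0.1   0.04]
```

View pics/s18.png

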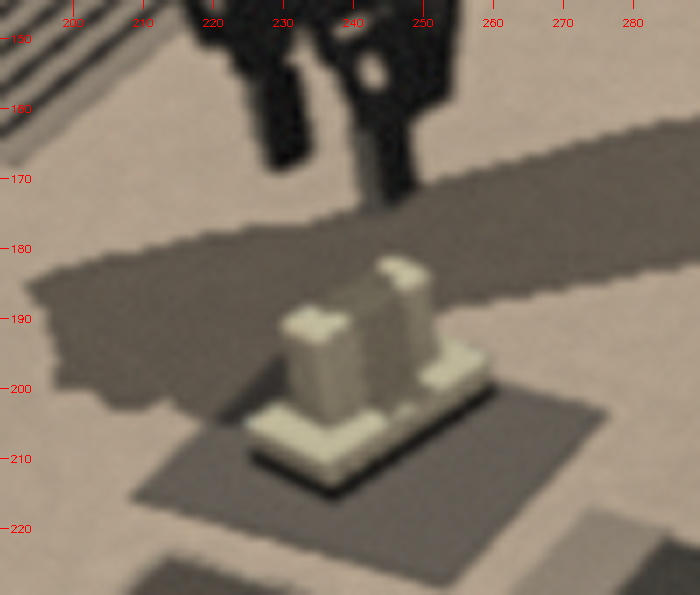

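Scraper is unmoved, with the fingers centred over its grip. Descend.

Call:
send_rows --steps '[[[0,-0.0008,0.02,0,0,0],[0,-0.0008,0.04,0,0,0],[0,-0.0008,0.055,0,0,0],[0,-0.0008,0.068,0,0,0],[0,-0.0008,0.077,0,0,0],[0,-0.0008,0.079,0,0,0],[0,-0.0008,0.079,0,0,0]]]'

```text
clock: 35.7
tcp_pos: [0.3703, -0.2964, 0.0416]
orientation: [[-0.967, 0.255, 0.001], [0.255, 0.967, 0.0], [-0.001, 0.001, -1.0]]
ft_force: [-0.6, -0.2, 0.3]
opening: 0.529
```

Call:
send_rows --steps '[[[0,0,0,0,0,0],[0,0,0,0,0,0],[0,0,0,0,0,0],[0,0,0,0,0,0],[0,0,0,0,0,0]]]' --jaw 0.01 --squeeze 60

```text
clock: 36.2
tcp_pos: [0.3711, -0.2974, 0.0428]
orientation: [[-0.967, 0.255, 0.002], [0.255, 0.967, -0.002], [-0.003, -0.001, -1.0]]
ft_force: [0.4, -1.1, 4.9]
opening: 0.247
```

Call:
send_rows --steps '[[[0,0,-0.005,0,0,0],[0,0,-0.03,0,0,0],[0,0,-0.07,0,0,0],[0,0,-0.11,0,0,0],[0,0,-0.12,0,0,0],[0,0,-0.12,0,0,0]]]'

```text
clock: 36.8
tcp_pos: [0.3715, -0.2979, 0.1642]
orientation: [[-0.967, 0.255, 0.005], [0.255, 0.967, -0.004], [-0.005, -0.002, -1.0]]
ft_force: [0.4, -0.9, -3.3]
opening: 0.252
```

```bash
python3 - <<'E'
from mv import *
t=d2w(.058,.145); print(t,d2w(.058,-.2)); go([t[0],t[1],.15],yaw=-3.5,flip=True)
s=imaging.read_camera("scene")[:,:,::-1]
crop(s,170,100,180,135,4.4,"pics/s19.png")
E
```

```text
[0.64174386 0.15468873] [ 0.62068211 -0.18966777]
clk 36.8 at [ 0.3715 -0.2979  0.1642] open 0.252 F [ 0.4 -0.9 -3.3]  shift [-0.1457  0.5066  0.0138] turn [ -0.16   0.29 -11.29]
```

View pics/s19.png

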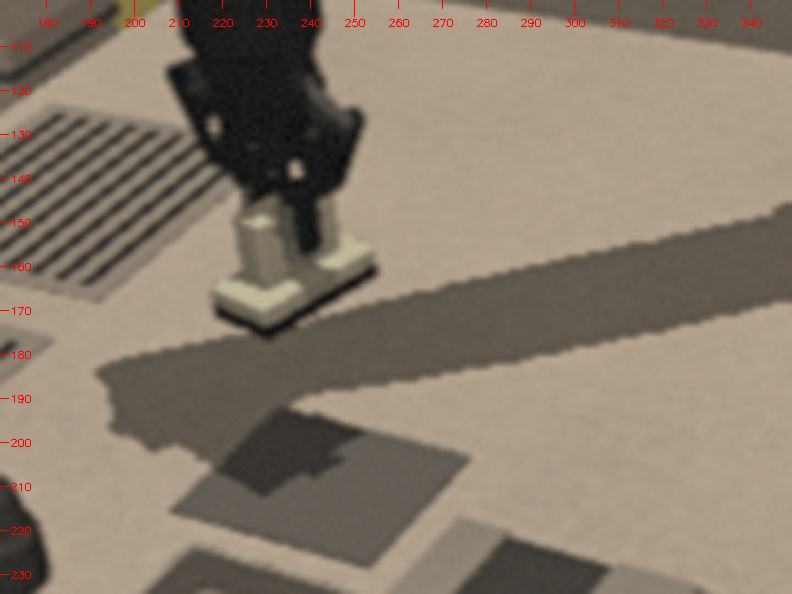

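```bash
python3 - <<'E'
from mv import *
for y in (.15,-.15):
  for x,z in ((.115,.075),(.105,.075),(.105,.06)):
    w=d2w(x,y); print(y,x,z,proj("top",[w[0],w[1],z]).round(1))
t=cv2.imread("pics/top0.png")
print(t[155:170,255,1], t[160:175,385,1])
E
```

```text
0.15 0.115 0.075 [[256.4 159.8]]
0.15 0.105 0.075 [[256.1 163.9]]
0.15 0.105 0.06 [[256.9 166. ]]
-0.15 0.115 0.075 [[383.8 164.9]]
-0.15 0.105 0.075 [[383.7 169. ]]
-0.15 0.105 0.06 [[382.9 171. ]]
[123 115 111 115 106  63  27  52 104 116 114 113 112 114 112] [118 113 103  99  98  78  37  43  94 106 104 102 103 102 101]
```

Call:
send_rows --steps '[[[-0.01,0.035,0,0,0,-2],[-0.025,0.08,0,0,0,-4],[-0.04,0.125,0,0,0,-6],[-0.05,0.17,0,0,0,-8],[-0.065,0.215,0,0,0,-10],[-0.08,0.26,0,0,0,-11.3],[-0.095,0.305,0,0,0,-11.3],[-0.1,0.33,0,0,0,-11.3]]]'

```text
clock: 37.65
tcp_pos: [0.5509, 0.0001, 0.158]
orientation: [[-0.998, 0.058, -0.004], [0.058, 0.998, 0.001], [0.004, 0.001, -1.0]]
ft_force: [0.4, -1.1, -2.1]
opening: 0.251
```

```bash
python3 - <<'E'
from mv import *
t=d2w(.061,.145); go([t[0],t[1],.125],yaw=-3.5,flip=True)
E
```

```text
clk 37.65 at [5.509e-01 1.000e-04 1.580e-01] open 0.251 F [ 0.4 -1.1 -2.1]  shift [-0.0848  0.1595  0.0328] turn [ 0.06 -0.22  0.19]
```

Call:
send_rows --steps '[[[-0.02,0.035,0,0,0,0],[-0.04,0.075,0,0,0,0.2],[-0.06,0.115,0,0,-0.2,0.2],[-0.08,0.15,0,0,-0.2,0.2],[-0.0848,0.1595,0.01,0,-0.2,0.2],[-0.0848,0.1595,0.025,0,-0.2,0.2],[-0.0848,0.1595,0.033,0,-0.2,0.2],[-0.0848,0.1595,0.033,0,-0.2,0.2]]]'

```text
clock: 38.45
tcp_pos: [0.6417, 0.1526, 0.1205]
orientation: [[-0.998, 0.063, -0.008], [0.063, 0.998, -0.001], [0.008, -0.001, -1.0]]
ft_force: [-0.3, 0.7, -2.0]
opening: 0.245
```

```bash
python3 - <<'E'
from mv import *
t=d2w(.061,.145); go([t[0],t[1],.102],yaw=-3.5,flip=True)
s=imaging.read_camera("scene")[:,:,::-1]
t=imaging.read_camera("top")[:,:,::-1]
crop(s,280,220,130,120,5,"pics/s20.png")
crop(t,235,150,170,125,4.7,"pics/t20.png")
E
```

```text
clk 38.45 at [0.6417 0.1526 0.1205] open 0.245 F [-0.3  0.7 -2. ]  shift [-0.0031  0.0021  0.0185] turn [-0.07 -0.46 -0.11]
```

View pics/s20.png

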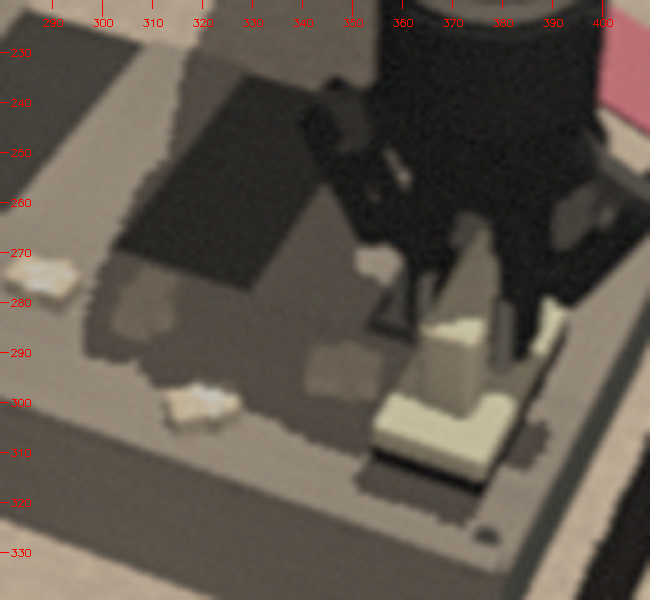

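View pics/t20.png

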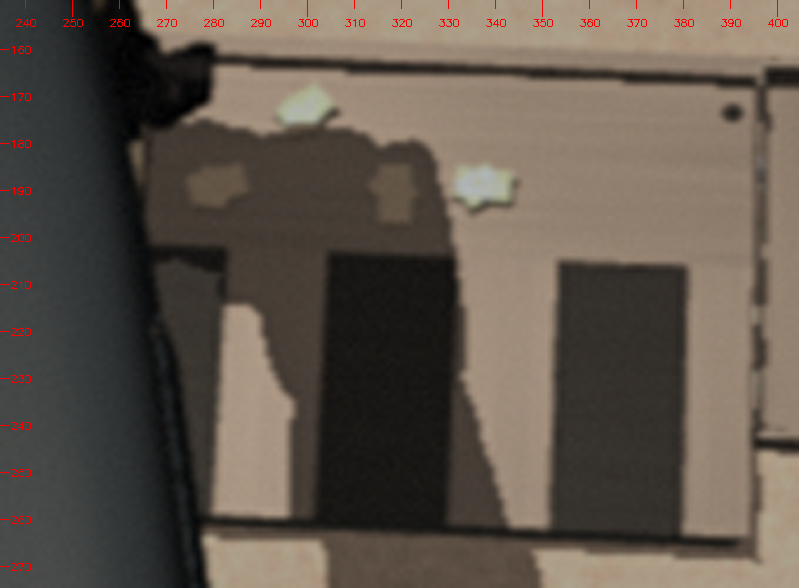

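The scraper hangs over the strip's left end, with all four chips to its right. Next I measure the foot's far end.

```bash
python3 - <<'E'
from mv import *
f=lambda x,y:(280+x/5-.5,220+y/5-.5)
p=np.array(env.get_state()["tcp_pos"]);print("tcp",w2d(p))
for q in [(374,428),(488,466),(519,398)]: print(w2d(onz("scene",f(*q),p[2]-.0388+.02)).round(4))
for q in [(425,328),(480,340)]: print("grip",w2d(onz("scene",f(*q),p[2]-.0388+.062)).round(4))
# fence/deck far corner in scene for bias: deck far-left top of fence approx crop(500,572)
print(w2d(onz("scene",f(500,572),.075)).round(4))
E
```

```text
tcp [0.06000998 0.14331293]
[0.1029 0.1229]
[0.1027 0.1665]
[0.0673 0.1647]
grip [0.088  0.1351]
grip [0.0855 0.1547]
[0.1215 0.1798]
```

Call:
send_rows --steps '[[[-0.003,0.001,0.008,0,-0.4,0],[-0.003,0.001,0.014,0,-0.4,0],[-0.003,0.001,0.018,0,-0.4,0],[-0.003,0.001,0.02,0,-0.4,0],[-0.003,0.001,0.021,0,-0.4,0],[-0.003,0.001,0.021,0,-0.4,0]]]'

```text
clock: 39.15
tcp_pos: [0.6466, 0.1538, 0.1029]
orientation: [[-0.998, 0.063, 0.004], [0.063, 0.998, 0.0], [-0.004, 0.0, -1.0]]
ft_force: [0.2, -0.1, -2.8]
opening: 0.249
```

Call:
send_rows --steps '[[[0.001,0,0.001,0,0.2,0],[0.001,0,0.002,0,0.2,0],[0.001,0,0.003,0,0.2,0],[0.001,0,0.004,0,0.2,0],[0.001,0,0.004,0,0.2,0]]]'

```text
clock: 39.65
tcp_pos: [0.6457, 0.1538, 0.0989]
orientation: [[-0.998, 0.063, 0.001], [0.063, 0.998, 0.0], [-0.001, 0.0, -1.0]]
ft_force: [1.0, 0.8, -3.3]
opening: 0.248
```

Call:
send_rows --steps '[[[0,0,0.001,0,0,0],[0,0,0.0015,0,0,0],[0,0,0.002,0,0,0],[0,0,0.002,0,0,0]]]'

```text
clock: 40.05
tcp_pos: [0.646, 0.1539, 0.0988]
orientation: [[-0.998, 0.063, 0.003], [0.063, 0.998, 0.0], [-0.003, 0.001, -1.0]]
ft_force: [-3.0, -1.0, 4.9]
opening: 0.244
```

Call:
send_rows --steps '[[[0,-0.01,-0.0005,0,0,0],[0,-0.025,-0.0005,0,0,0],[0,-0.04,-0.0005,0,0,0],[0,-0.055,-0.0005,0,0,0],[0,-0.07,-0.0005,0,0,0],[0,-0.085,-0.0005,0,0,0],[0,-0.1,-0.0005,0,0,0],[0,-0.11,-0.0005,0,0,0]]]'

```text
clock: 40.85
tcp_pos: [0.6388, 0.0422, 0.099]
orientation: [[-0.998, 0.064, 0.002], [0.064, 0.998, 0.0], [-0.002, 0.0, -1.0]]
ft_force: [0.1, -0.3, -2.0]
opening: 0.251
```

```bash
python3 - <<'E'
from mv import *
print(w2d(env.get_state()["tcp_pos"]))
t=d2w(.062,-.07); go([t[0],t[1],.0985],yaw=-3.5,flip=True)
s=imaging.read_camera("scene")[:,:,::-1]
crop(s,230,220,180,120,4.4,"pics/s21.png")
E
```

```text
[0.06194773 0.03253075]
clk 40.85 at [0.6388 0.0422 0.099 ] open 0.251 F [ 0.1 -0.3 -2. ]  shift [-0.0004 -0.1025  0.0004] turn [ 0.01  0.13 -0.19]
```

View pics/s21.png

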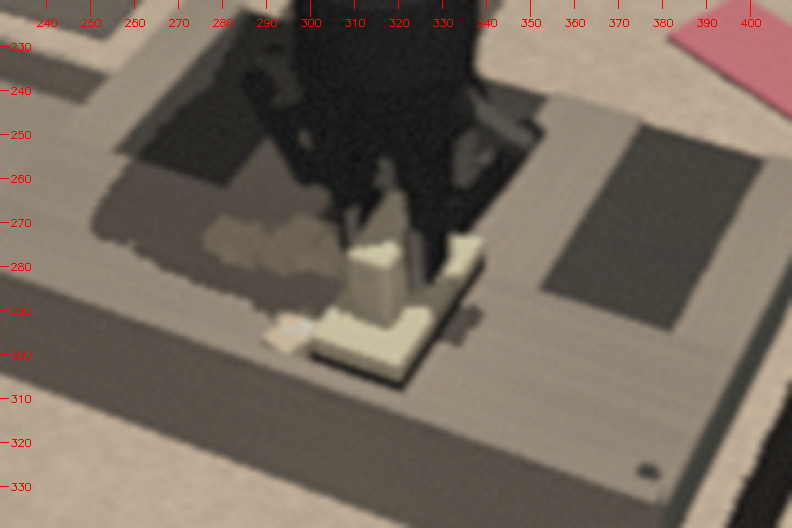

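The strip behind the blade is clean and all four chips are ahead, at about (278–305,275) and (294,295). Continue.

Call:
send_rows --steps '[[[0,-0.01,0.0003,0,0,0],[0,-0.025,0.0003,0,0,0],[0,-0.04,0.0003,0,0,0],[0,-0.055,0.0003,0,0,0],[0,-0.07,0.0003,0,0,0],[0,-0.085,0.0003,0,0,0],[0,-0.1,0.0003,0,0,0],[0,-0.11,0.0003,0,0,0]]]'

```text
clock: 41.7
tcp_pos: [0.6315, -0.0707, 0.0989]
orientation: [[-0.998, 0.067, 0.002], [0.067, 0.998, -0.002], [-0.002, -0.002, -1.0]]
ft_force: [0.5, 0.0, -1.6]
opening: 0.247
```

```bash
python3 - <<'E'
from mv import *
print(w2d(env.get_state()["tcp_pos"]))
t=d2w(.062,-.205); go([t[0],t[1],.0985],yaw=-3.5,flip=True)
s=imaging.read_camera("scene")[:,:,::-1]
crop(s,160,200,180,130,4.4,"pics/s22.png")
E
```

```text
[ 0.06156665 -0.08055571]
clk 41.7 at [ 0.6315 -0.0707  0.0989] open 0.247 F [ 0.5  0.  -1.6]  shift [-0.0011 -0.1244  0.0006] turn [-0.09  0.14 -0.32]
```

View pics/s22.png

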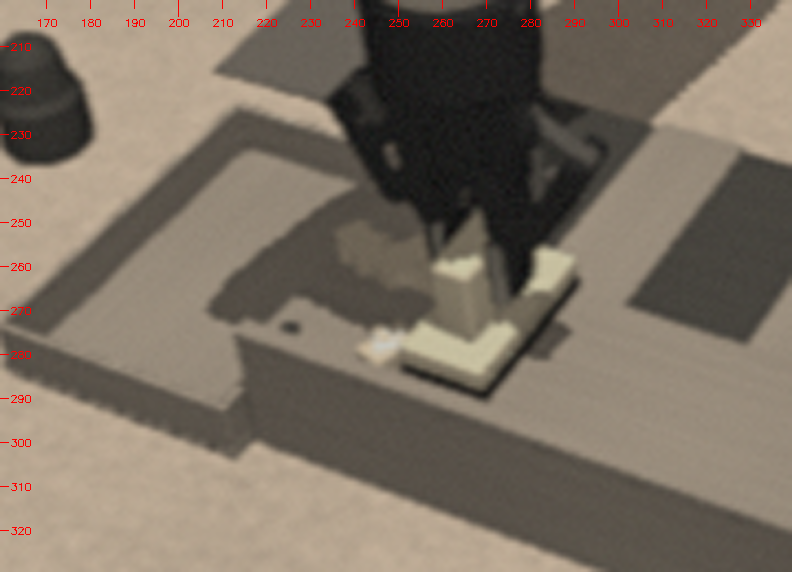

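Call:
send_rows --steps '[[[0,-0.01,0.0003,0,0,-0.1],[0,-0.025,0.0003,0,0,-0.2],[-0.001,-0.042,0.0003,0,0,-0.3],[-0.001,-0.06,0.0003,0,0,-0.3],[-0.001,-0.078,0.0003,0,0,-0.3],[-0.001,-0.096,0.0003,0,0,-0.3],[-0.001,-0.114,0.0003,0,0,-0.3],[-0.001,-0.128,0.0,0,0,-0.3]]]'

```text
clock: 42.55
tcp_pos: [0.6234, -0.2021, 0.099]
orientation: [[-0.998, 0.064, 0.002], [0.064, 0.998, -0.004], [-0.002, -0.004, -1.0]]
ft_force: [0.8, 0.1, -2.6]
opening: 0.249
```

```bash
python3 - <<'E'
from mv import *
print(w2d(env.get_state()["tcp_pos"]))
s=imaging.read_camera("scene")[:,:,::-1]
crop(s,150,190,180,130,4.4,"pics/s23.png")
E
```

```text
[ 0.06142927 -0.21225034]
```

View pics/s23.png

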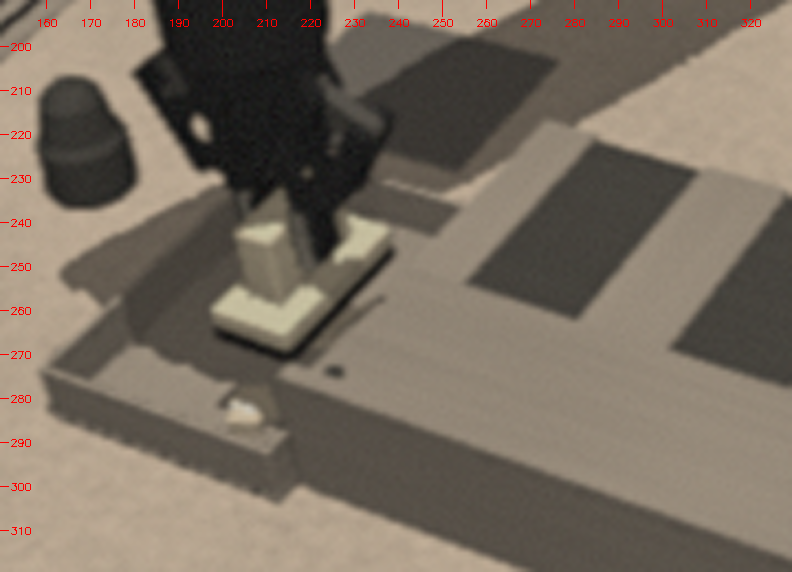

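The deck strip is clear and one chip is visible in the tray at (205,283). Raise and check the tray.

Call:
send_rows --steps '[[[0,0,-0.03,0,0,0],[0,0,-0.06,0,0,0],[0.03,0,-0.06,0,0,0],[0.07,0,-0.06,0,0,0],[0.11,0,-0.06,0,0,0],[0.15,0,-0.06,0,0,0],[0.19,0.01,-0.06,0,0,0],[0.19,0.01,-0.06,0,0,0]]]'

```text
clock: 43.4
tcp_pos: [0.4277, -0.1785, 0.1559]
orientation: [[-0.998, 0.067, -0.007], [0.067, 0.998, -0.002], [0.006, -0.002, -1.0]]
ft_force: [0.1, 0.0, -2.6]
opening: 0.246
```

```bash
python3 - <<'E'
from mv import *
go([.380,-.2925,.12],yaw=-2.6,flip=True)
s=imaging.read_camera("scene")[:,:,::-1]
t=imaging.read_camera("top")[:,:,::-1]
crop(s,150,190,180,130,4.4,"pics/s24.png")
crop(t,380,150,100,110,5,"pics/t24.png")
E
```

```text
clk 43.4 at [ 0.4277 -0.1785  0.1559] open 0.246 F [ 0.1  0.  -2.6]  shift [ 0.0397 -0.1168  0.0364] turn [-0.12 -0.37 -1.22]
```

View pics/s24.png

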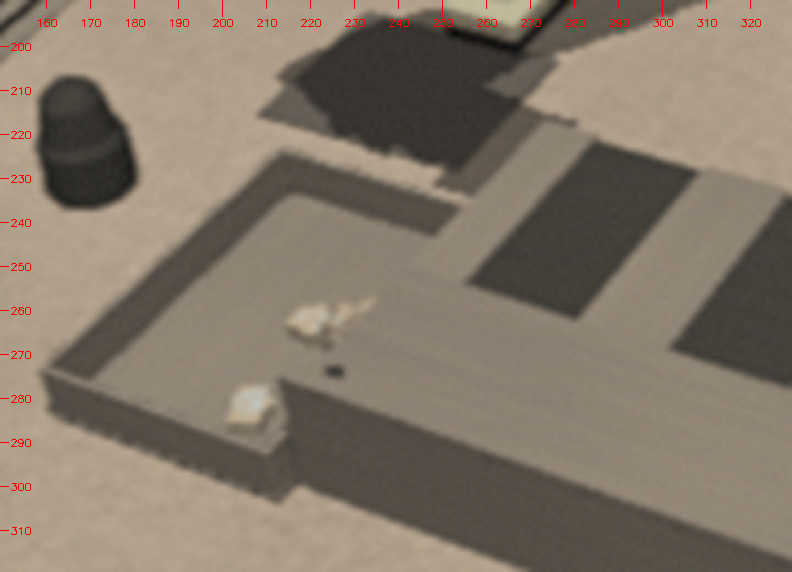

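View pics/t24.png

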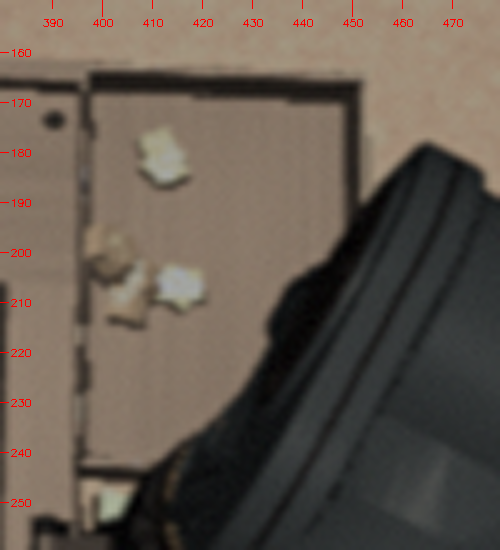

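All four chips are in the tray in the top view, at (412,181), (402,199), (405,209) and (416,207). Next I return the scraper.

Call:
send_rows --steps '[[[0.01,-0.04,0,0,-0.3,-0.5],[0.025,-0.08,0,0,-0.3,-1.2],[0.0395,-0.1168,0.01,0,-0.3,-1.2],[0.0395,-0.1168,0.04,0,-0.3,-1.2],[0.0395,-0.1168,0.065,0,-0.3,-1.2],[0.0395,-0.1168,0.085,0,-0.3,-1.2],[0.0395,-0.1168,0.095,0,-0.3,-1.2],[0.0395,-0.1168,0.095,0,-0.3,-1.2]]]'

```text
clock: 44.3
tcp_pos: [0.386, -0.2952, 0.0622]
orientation: [[-0.999, 0.045, 0.005], [0.045, 0.999, -0.004], [-0.005, -0.004, -1.0]]
ft_force: [0.3, 0.9, -1.4]
opening: 0.25
```

```bash
python3 - <<'E'
from mv import *
go([.381,-.2925,.0428],yaw=-2.6,flip=True)
s=imaging.read_camera("scene")[:,:,::-1]
t=imaging.read_camera("top")[:,:,::-1]
crop(s,190,155,100,85,7,"pics/s25.png")
crop(t,395,245,100,90,6,"pics/t25.png")
E
```

```text
clk 44.3 at [ 0.386  -0.2952  0.0622] open 0.25 F [ 0.3  0.9 -1.4]  shift [0.0052 0.0025 0.0193] turn [-0.22  0.28  0.03]
```

View pics/s25.png

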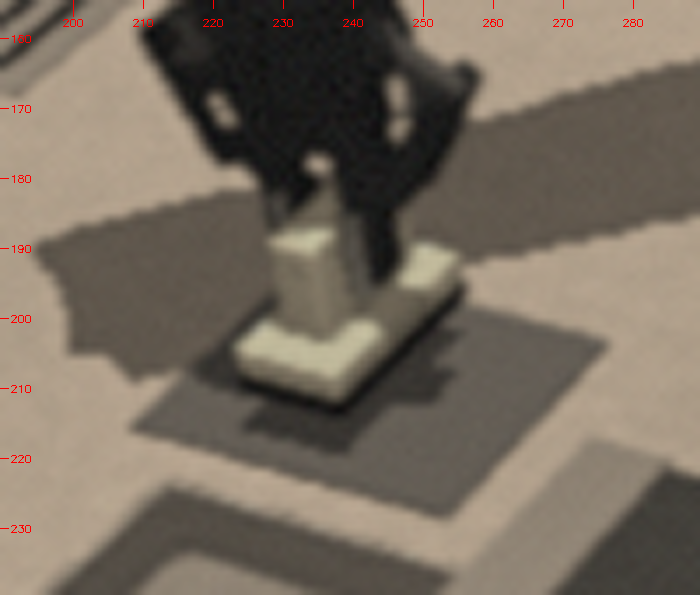

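Call:
send_rows --steps '[[[0.0052,0.0025,0.005,-0.2,0.3,0],[0.0052,0.0025,0.01,-0.2,0.3,0],[0.0052,0.0025,0.014,-0.2,0.3,0],[0.0052,0.0025,0.017,-0.2,0.3,0],[0.0052,0.0025,0.019,-0.2,0.3,0],[0.0052,0.0025,0.02,-0.2,0.3,0],[0.0052,0.0025,0.02,-0.2,0.3,0]]]'

```text
clock: 45.1
tcp_pos: [0.3821, -0.2936, 0.0443]
orientation: [[-0.999, 0.045, 0.003], [0.045, 0.999, -0.003], [-0.003, -0.003, -1.0]]
ft_force: [-0.5, -0.3, -3.1]
opening: 0.246
```

Call:
send_rows --steps '[[[0.001,0.001,0.001,-0.2,0.2,0],[0.001,0.001,0.002,-0.2,0.2,0],[0.001,0.001,0.0025,-0.2,0.2,0],[0.001,0.001,0.0025,-0.2,0.2,0]]]'

```text
clock: 45.5
tcp_pos: [0.3812, -0.2927, 0.0428]
orientation: [[-0.999, 0.045, -0.001], [0.045, 0.999, -0.0], [0.001, -0.0, -1.0]]
ft_force: [-2.8, 1.6, 5.6]
opening: 0.246
```

Contact at the expected height. Release, rise, and move away.

Call:
send_rows --steps '[[[0,0,0,0,0,0],[0,0,0,0,0,0],[0,0,0,0,0,0],[0,0,0,0,0,0],[0,0,-0.01,0,0,0],[0,0,-0.04,0,0,0],[0,0,-0.08,0,0,0],[0,0,-0.12,0,0,0]]]' --jaw 0.045

```text
clock: 46.3
tcp_pos: [0.3809, -0.2923, 0.1642]
orientation: [[-0.999, 0.045, -0.001], [0.045, 0.999, 0.001], [0.001, 0.001, -1.0]]
ft_force: [0.7, -1.0, -0.3]
opening: 0.528
```

Call:
send_rows --steps '[[[0,0.04,-0.03,0,0,0],[0.02,0.09,-0.05,0,0,0],[0.04,0.14,-0.05,0,0,0],[0.06,0.19,-0.05,0,0,0],[0.08,0.24,-0.05,0,0,0],[0.08,0.27,-0.05,0,0,0],[0.08,0.28,-0.05,0,0,0],[0.08,0.28,-0.05,0,0,0]]]'

```text
clock: 47.1
tcp_pos: [0.3135, -0.0075, 0.2155]
orientation: [[-0.999, 0.04, 0.001], [0.04, 0.999, 0.0], [-0.001, 0.0, -1.0]]
ft_force: [-0.8, -0.0, -0.0]
opening: 0.525
```

```bash
python3 - <<'E'
from mv import *
s=imaging.read_camera("scene")[:,:,::-1]
t=imaging.read_camera("top")[:,:,::-1]
cv2.imwrite("pics/s26.png",s)
crop(t,180,150,310,190,2.5,"pics/t26.png")
crop(t,390,155,100,175,3.4,"pics/t26m.png")
crop(s,150,170,150,120,5,"pics/s26m.png")
E
```

View pics/t26.png

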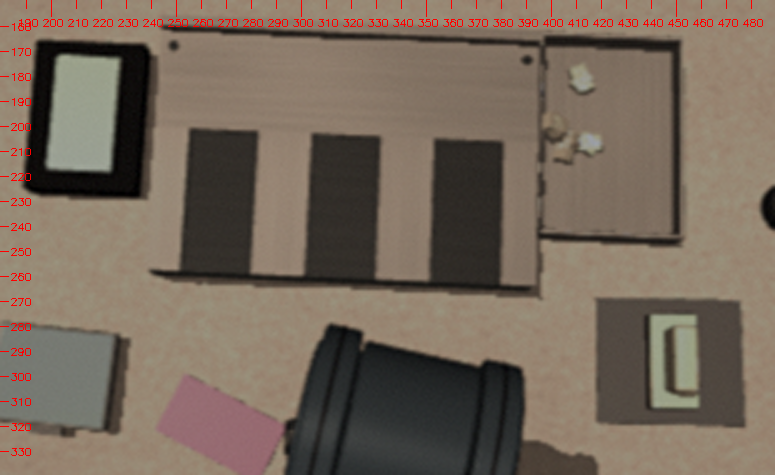

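View pics/t26m.png

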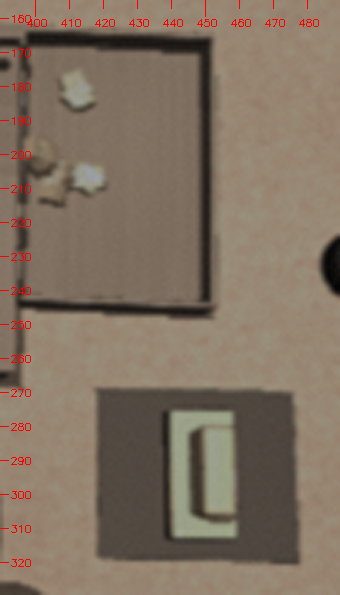

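View pics/s26m.png

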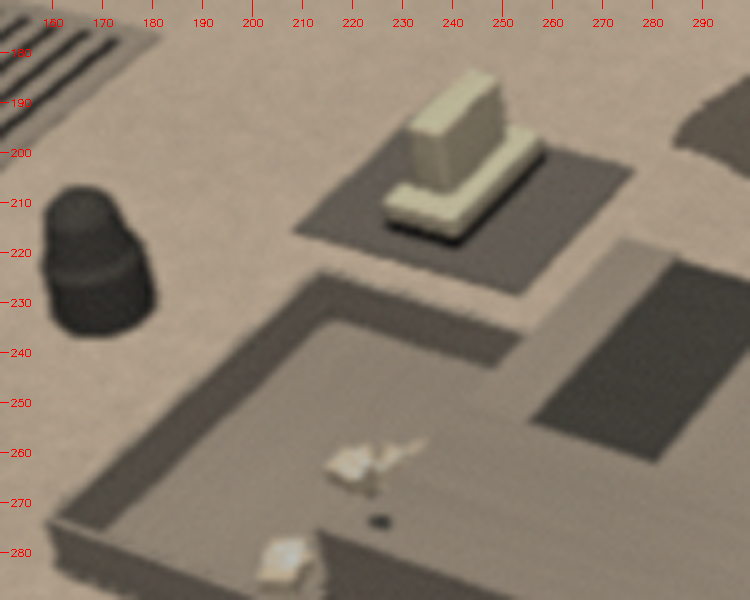

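View pics/s26.png

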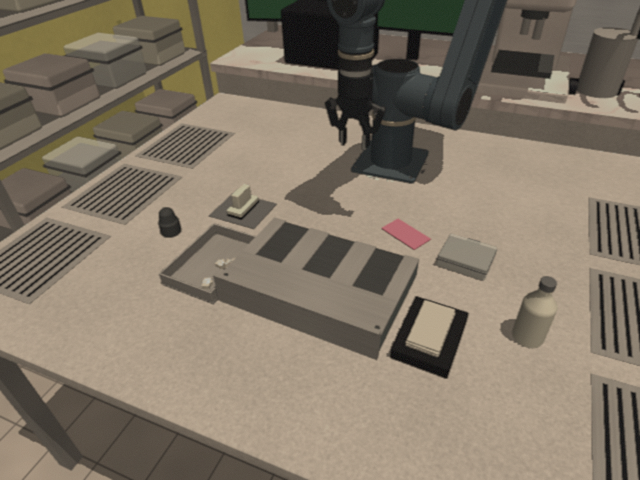

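```bash
python3 - <<'E'
from mv import *
s=imaging.read_camera("scene")[:,:,::-1]
t=imaging.read_camera("top")[:,:,::-1]
crop(s,195,245,50,50,12,"pics/s27.png",5)
crop(t,385,165,45,55,11,"pics/t27.png",5)
for y in (-.180,-.184,-.188):
  w=d2w(.06,y); print(y,proj("top",[[w[0],w[1],.06],[w[0],w[1],.035],[w[0],w[1],.005]]).round(1).tolist())
E
```

```text
-0.18 [[395.2, 189.8], [393.6, 192.6], [391.7, 195.9]]
-0.184 [[396.9, 189.9], [395.3, 192.7], [393.4, 196.0]]
-0.188 [[398.6, 189.9], [396.9, 192.8], [395.0, 196.0]]
```

View pics/s27.png

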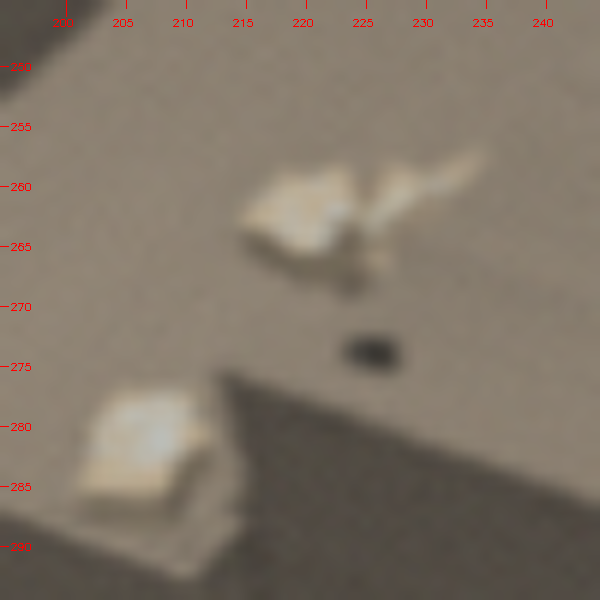

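View pics/t27.png

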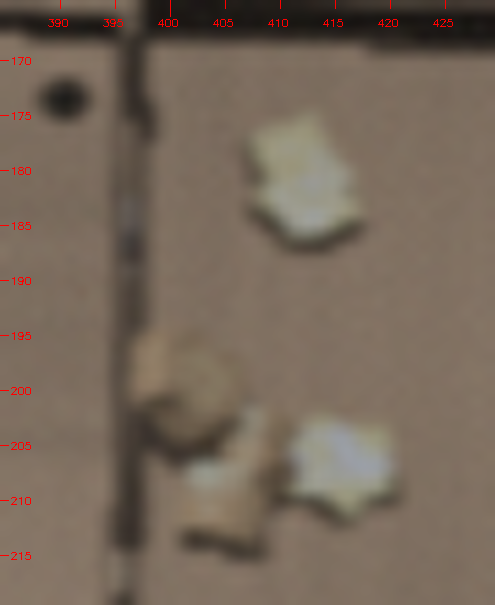

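```bash
python3 - <<'E'
from mv import *
for uv in [(402.5,199),(405.5,209),(415.5,206.5),(412,181),(397.5,197)]:
  for z in (.01,.02,.035,.05):
    w=onz("top",uv,z); print(uv,z,w2d(w).round(3),proj("scene",w).round(1).tolist())
E
```

```text
(402.5, 199) 0.01 [ 0.052 -0.206] [[227.8, 273.4]]
(402.5, 199) 0.02 [ 0.049 -0.204] [[228.4, 269.6]]
(402.5, 199) 0.035 [ 0.045 -0.202] [[229.4, 263.8]]
(402.5, 199) 0.05 [ 0.041 -0.199] [[230.4, 257.9]]
(405.5, 209) 0.01 [ 0.027 -0.214] [[231.4, 265.6]]
(405.5, 209) 0.02 [ 0.024 -0.212] [[232.0, 261.9]]
(405.5, 209) 0.035 [ 0.021 -0.209] [[232.9, 256.2]]
(405.5, 209) 0.05 [ 0.017 -0.207] [[233.9, 250.5]]
(415.5, 206.5) 0.01 [ 0.034 -0.238] [[220.7, 264.5]]
(415.5, 206.5) 0.02 [ 0.032 -0.236] [[221.3, 260.9]]
(415.5, 206.5) 0.035 [ 0.028 -0.233] [[222.3, 255.2]]
(415.5, 206.5) 0.05 [ 0.024 -0.23 ] [[223.3, 249.6]]
(412, 181) 0.01 [ 0.099 -0.229] [[206.7, 283.8]]
(412, 181) 0.02 [ 0.096 -0.227] [[207.4, 279.8]]
(412, 181) 0.035 [ 0.091 -0.224] [[208.5, 273.9]]
(412, 181) 0.05 [ 0.086 -0.221] [[209.7, 267.8]]
(397.5, 197) 0.01 [ 0.056 -0.193] [[231.2, 276.3]]
(397.5, 197) 0.02 [ 0.054 -0.192] [[231.8, 272.4]]
(397.5, 197) 0.035 [ 0.05 -0.19] [[232.8, 266.6]]
(397.5, 197) 0.05 [ 0.045 -0.187] [[233.7, 260.6]]
```

All four chip positions fall inside the tray footprint. The scraper stands on the mat, the pile is on the pad, the bystanders are unmoved, and the arm is clear. Handing in.

```bash
python3 - <<'E'
from bench import env, hand_in
print(env.get_state()["clock"]); print(hand_in())
E
```

```text
47.3
the job is handed in; nothing more can be done
None
```

The job is done and handed in at 47.3 s. All three plates are in one pile on the pad, the four chips I found are in the tray, and the scraper stands on its mat.

- **Plates:** the top and scene views put the first plate within about 2 mm of the pad's centre and about 1° off its line. In the later views the other two plates look aligned with it to about 1–2 mm; I did not re-measure the finished pile. The middle plate slipped under the fingers on its first drag, so I pulled it out a second time. The first plate had to be turned 180° in the air because joint 6 reached its limit. That limit was approached but not passed.
- **Chips:** I swept once along the strip, and afterwards it showed empty. One chip lies close to the tray wall nearest the deck, perhaps leaning on it. Its measured centre is about 16 mm inside the tray wall, but it was partly hidden in the scene view, so that position comes mainly from the top view.
- **Scraper:** it was released upright at the mat's height, square to the mat, and looks centred in the top view to a few mm.
- **Bystanders:** the case, bottle, lens and pink plate look unmoved in the last pictures.
- **Disagreement:** the scene camera read up to about 6 mm off from the top camera along the deck's x direction. I placed the plates mainly by the tool position and by comparing plates within the same picture.

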